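# Put a valve under the leak tester's guard and zero the tester

## Task

Get the valve ready for its leak test: set the upright valve down standing on the round rubber pad inside the tester, under the sealing cylinder, then push the guard door fully shut until it seats on its roller catch, and then, with the stylus, press the small recessed zero button on the sloping panel all the way in. Put the stylus back in its slanted holder, and leave the other things on the bench where they lie.

Things in the scene. Friction and masses are not known exactly. Their poses are not given: they have to be found in the camera images.
- tester: Benchtop leak tester, fixed. Origin on the bench under the middle of the guard's front; x into the machine (away from the robot), y left, z up. Grey plinth 45 high (x -20 to 265, y -105 to 105). Guard walls clear, 14 thick, x 0 to 170, inner faces at y +-80, top edge at z 187; no roof; back wall at x 170; door at the front. Behind it a column x 190 to 250, y +-45, to z 340
- seal_face (a point): Middle of the sealing cylinder's rubber face (36 dia), straight above the pad, 232 above the bench. Above it the cylinder (48 dia) to z 343 on an arm (60 wide, z 295 to 325) that runs back to the column. An upright gripper does not fit between it and a valve on the pad: come in over the front tilted about 35 to 40 degrees. Axes as the tester's
- panel (a point): Centre of the sloping control panel (120 up the slope x 110 wide) on the console right of the guard (tester x 0 to 134, y -215 to -105). Its z axis points straight out of the panel, 38 degrees from vertical towards the tester's front; x up the slope. 45 high at the front edge, 119 at the rear. Display in the upper half; in the lower half two white keys and, right of them, the recessed button
- pad (a point): Centre of the top of the round black rubber pad (64 dia) on a steel seat (84 dia), 85 into the tester from the guard's front, 54 above the bench. The valve's foot (48 dia) must stand wholly on it. Axes as the tester's
- guard_door (a joint): Guard door: aluminium frame, clear pane, 177 wide, 140 high, 14 thick, vertical hinge at the left (+y) of the guard's front. 0 = shut, grows (rad) as the free edge swings towards the robot, to 1.9. It stays where left. In the last 0.07 rad a sprung roller resists (about 8 N pushed 120 from the hinge); below about 0.025 it snaps the door home and holds it. Seated = below 0.015
- door_hinge (a point): Point on the door's vertical hinge axis at the height of its lower edge (47 above the bench). Axes as the tester's. The door's mid-plane contains the axis; its faces lie 7 either side
- door_edge (a point): Upper free corner of the door on its outer face (the face that looks to the robot when shut): 182 from the hinge axis, 187 above the bench. A black pull 44 high sticks out 16 from the outer face near the free edge, 75 to 120 above the bench. The point's own z is up, x the outer face's inward normal
- zero_button (a joint): Recessed spring button, travel 4 mm: 0 = out, 0.004 = fully in (m). Fully in takes 4 N. It counts as pressed above 0.003
- button_top (a point): Centre of the button's face at rest (white, 11.6 dia), 5 below the panel's surface at the bottom of a round 14 dia hole, too narrow for a finger. Its z axis points straight out of the sloping panel (38 degrees from vertical towards the tester's front), x up the slope. It moves in with the button
- stylus: Slim black stylus, 140 long, 30 g: steel tip 6 dia and 30 long with a rounded end, then a short cone, then a straight barrel 12 dia from 40 to 140. Origin at the end of the tip; z runs along it from tip to tail. It starts in the holder, leaning like the tube, about 65 of the barrel standing out
- stylus_tip (a point): End of the stylus's steel tip (its origin)
- stylus_tail (a point): Tail end of the stylus, 140 from the tip
- holder: Stylus holder, fixed: flat steel foot 100 x 75 x 16 with a grey tube, 80 long, 30 outside and 20 inside, slanted 30 degrees from vertical. Origin under the foot; the tube's open end leans to the holder's -x side (towards the robot), the stylus points down and away
- holder_mouth (a point): Centre of the tube's open end, 93 above the bench; its z axis points out along the tube (up, towards the robot)
- holder_floor (a point): Centre of the tube's inner floor, 75 below its mouth along the tube; the stylus's tip rests here
- valve: The valve to test, bare stainless steel, the only one standing upright, 84 high, 0.25 to 0.5 kg: foot 48 dia, round body 44 dia from 34 to 70 above the foot (grip here), neck 28 dia above, one open side port 24 dia reaching out 42 along its x, all below 30. Origin at the centre of its foot, z up. It starts on the bench, left of the tester or in front of the console, turned any way
- yvalve_a: Bystander: Y-shaped steel valve with blue plugs, lying flat, 110 long, 36 high. Leave it
- yvalve_b: Bystander: another Y-shaped valve with blue plugs, lying flat behind the stylus holder. Leave it
- carton: Bystander: small closed brown carton, 85 x 60 x 35, in front of the tester, low enough for the door to swing over it. Leave it
- plug_a: Bystander: loose blue plastic plug, 34 dia, 17 high. Leave it
- plug_b: Bystander: another loose blue plug. Leave it
- spanner: Bystander: open-ended spanner, 160 long, lying at the left. Leave it
Things that resemble listed ones, but are neither listed nor needed, are in the scene too. What is shaped like the holder but brown is not meant.

How it is judged:
By the outcome, as a careful person would: the job done as asked, in the order asked, and still so for the second after the job is handed in, with the robot touching nothing.
It also fails if it takes over 72 s, if anything falls off the work surface, if the arm or the gripper's body presses on something with over 40 N, if the wrist force passes 120 N, or if a joint passes its speed limit or range.

## Robot

A 6-joint arm with a two-finger parallel gripper is mounted at the origin on the work surface. World frame = base frame: x ahead of the robot, y to its left, z up, the work surface at z = 0. Lengths are in m, angles in rad, forces in N, time in s.
With the tool pointing down it reaches from about 0.3 to 0.875 m from the base axis. Payload 6.4 kg.
Tool frame: the origin (TCP) lies midway between the tips of the shut fingers; the grasp point (between the pads) lies 19 mm behind it; z points along the fingers, y is the line along which they close (so a half turn about z gives the same grasp; the last joint's range is limited). The gripper opens to 85 mm and grips with 20 to 120 N. Pads are 22 mm wide; open, the fingers measure 114 mm over their backs; the gripper's body (76 mm by 85 mm) begins 54 mm behind the grasp point. The pads swing forward as they close: fully open they stand 13 mm farther back than shut.
Start: joints at [-0.206, 0.181, 1.607, -0, 1.354, -0.206], TCP at [0.575, 0, 0.231] pointing down, gripper open.
Joint ranges: [-2.99, 2.99], [-0.89, 2.07], [0.3, 2.58], [-1.14, 4.28], [0, 2.63], [-3.12, 3.12]. Speed limits (rad/s): [2.57, 2.57, 3.01, 3.14, 3.14, 3.14].

## Interface

Orientations are given as a unit quaternion [w, x, y, z].
In Python, from bench import ctrl, vision, workorder gives the robot as it stands. The module is installed in compiled form; this text tells all that it offers.
- The arm moves only by the tool servo_tool, never from a script. Its argument "steps" is a list of rows, each an object of numbers: "dx", "dy", "dz": the shift along the world's x, y, z as a fraction of full scale; "wx", "wy", "wz": the turn, a rotation vector about the world's x, y, z as a fraction of full scale. A call has exactly 5 rows; each row is the pose to reach, as a shift and turn from the pose commanded when the call began, turning the shorter way round; what a row does not reach only later rows make up. Full scale, the value 1, is 100 mm for a shift and pi rad for a turn. A row lasts 1/12 s, in which the tool goes at most 41.7 mm and 7.16 degrees, less where a joint would pass 70% of its speed; a pose out of reach is approached as far as the arm can. A call with a number of a shift or a turn outside -1 to 1 is refused whole. A call with a gripper value outside its range is refused whole. "jaw" is the opening, from 0 (shut) to 1 (fully open), set as the call begins (left out, the last holds). The fingers move at their own pace and stop on an object; the grip force is fixed at half the most. Time passes only in rows, so rows that repeat a pose let the fingers close, or fill a call up. It gives the time, the measured TCP pose, the force, the opening and the grip force at its end, in the units of the state.
- ctrl.get_obs(): the state, without advancing time (a new reading comes with each control period).
- vision.camera(name): name is "scene" or "side" or "wrist"; returns a dict with "frame" (400x640x3 uint8, red, green, blue), "vfov" (degrees; the focal length in pixels is half the picture's height over the tangent of half this angle, whatever the lens; pixels are square), "cx", "cy" (the principal point, pixels), "camera_from_world" (4x4, takes a point from world to camera coordinates). Camera axes: x right, y up, looking along -z (the intrinsics and any distortion apply to the point x, -y, -z); pixel columns grow to the right and rows downward; lengths in m; the calibration is good to about 2 mm. The wrist camera is an equidistant fisheye: a pixel r from the principal point sees the ray r / f radians off the axis. A picture is of the moment at which its call begins. There is no depth.
- workorder.hand_in(): hands the job in; it is judged then, once.
The state is a dict: "time_s": time; "q": joint angles; "dq": joint speeds; "joint_efforts": joint torques, N m; "eef_pos": TCP position; "eef_rot": TCP orientation; "wrist_force": force on the tool from outside, world axes, zero at the start; "torque": the same for the moment, N m; "opening": opening from 0.0 (shut) to 1.0 (fully open); "grasp_force": force on a finger pad.
Only numpy, scipy, OpenCV 4.12 (cv2) and the standard library are available. Lean on these libraries where they do the work, as an engineer would, in place of code of your own. Each camera call takes 0.05 s, during which the arm holds its last target. There are 200 camera calls.

## Working session

There is one attempt and no reset: what is moved stays moved. The work goes in short steps, Python scripts to look and compute and a tool call to move; the robot and the scene stay as the last step left them, time stands still between calls to the robot, and variables do not carry over. Pictures are saved under pics/ and viewed, at most 10 in all, crops included, and the job is handed in when it is done.

Besides the shell and the picture viewer there is one more tool, called by a JSON object that holds its "method" and its "body", one argument or row to a line. servo_tool: Moves the arm, as the interface text tells. Its arguments: {"type":"object","properties":{"steps":{"type":"array","items":{"type":"object","properties":{"dx":{"type":"number"},"dy":{"type":"number"},"dz":{"type":"number"},"wx":{"type":"number"},"wy":{"type":"number"},"wz":{"type":"number"}}}},"jaw":{"type":"number"}},"required":["steps"]}

```bash
mkdir -p pics
cat > h.py <<'E'
import numpy as np, cv2
from bench import ctrl, vision, workorder
def snap(n, f=None):
    c=vision.camera(n); 
    import pickle; pickle.dump(c,open(f'pics/{f or n}.pkl','wb'))
    cv2.imwrite(f'pics/{f or n}.png',c['frame'][:,:,::-1]); return c
def load(f):
    import pickle; return pickle.load(open(f'pics/{f}.pkl','rb'))
E
python3 - <<'E'
from h import *
a=snap('scene','s0');b=snap('side','d0');w=snap('wrist','w0')
for c in (a,b,w): print({k:(np.round(v,3).tolist() if not isinstance(v,float) else v) for k,v in c.items() if k!='frame'})
im=np.vstack([a['frame'],b['frame']])
cv2.imwrite('pics/both.png',cv2.resize(im,(480*1,600))[:,:,::-1])
o=ctrl.get_obs(); print(o)
E
```

```text
{'vfov': 52.4292277261688, 'cx': 325.1499448710726, 'cy': 205.33206233244482, 'camera_from_world': [[-0.551, 0.835, 0.004, 0.236], [-0.628, -0.417, 0.657, 0.181], [0.55, 0.359, 0.754, -1.514], [0.0, 0.0, 0.0, 1.0]]}
{'vfov': 48.76403418249115, 'cx': 315.2763124457353, 'cy': 200.46243970524887, 'camera_from_world': [[0.996, -0.087, -0.016, -0.478], [0.057, 0.495, 0.867, -0.183], [-0.068, -0.864, 0.498, -1.059], [0.0, 0.0, 0.0, 1.0]]}
{'vfov': 65.70646984690485, 'cx': 315.8738564570034, 'cy': 198.44709325454238, 'camera_from_world': [[1.0, -0.001, -0.002, -0.574], [0.0, 0.958, -0.286, 0.037], [0.002, 0.286, 0.958, -0.38], [0.0, 0.0, 0.0, 1.0]]}
{'time_s': 0.15, 'q': array([-2.06309390e-01,  1.81405056e-01,  1.60776545e+00,  7.47322031e-06,
        1.35380934e+00, -2.06312531e-01]), 'dq': array([-0.00032472, -0.0034648 , -0.00349795, -0.00031002, -0.00073742,
        0.00099543]), 'joint_efforts': array([ 1.94259010e-03, -4.45260644e+01, -3.51692533e+01, -1.26067753e-04,
        5.82284134e-03,  2.14055274e-05]), 'eef_pos': array([5.74578016e-01, 1.02799765e-04, 2.30577833e-01]), 'eef_rot': array([-5.82508886e-04,  7.07106071e-01,  7.07107151e-01, -3.76522818e-04]), 'wrist_force': array([0.73803618, 0.11214279, 0.41364034]), 'torque': array([-0.03692509,  0.05616189,  0.02924742]), 'grasp_force': 0.0, 'opening': 0.9987482390267688}
```

Run:
```python
from h import *
for f in('s0','d0'): cv2.imwrite(f'pics/{f}b.png',cv2.resize(load(f)['frame'],(800,500),interpolation=cv2.INTER_CUBIC)[:,:,::-1])
```

```text
(no output)
```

View pics/s0b.png

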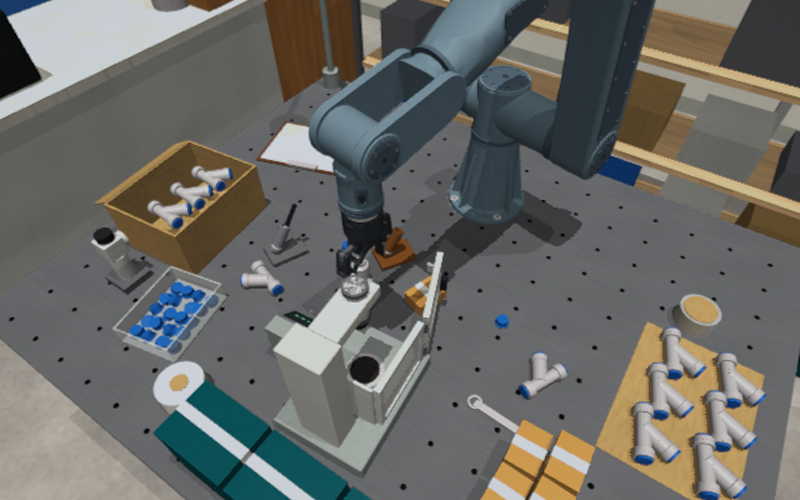

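View pics/d0b.png

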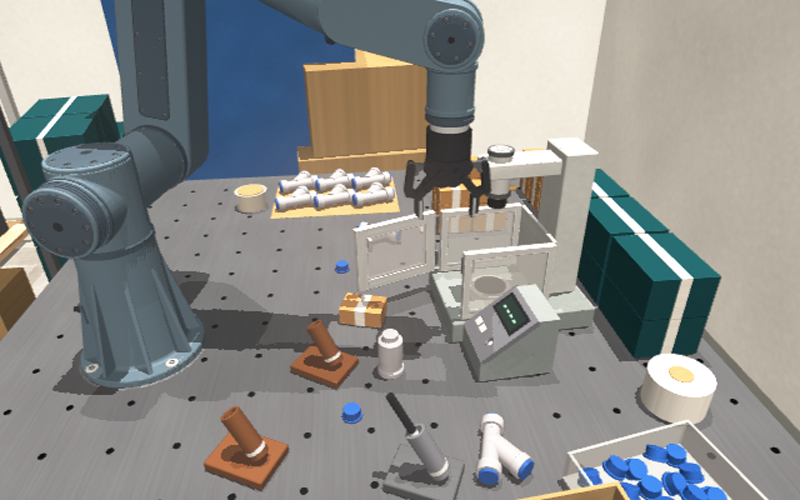

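Run:
```python
from h import *
cv2.imwrite('pics/w0b.png',cv2.resize(load('w0')['frame'],(800,500),interpolation=cv2.INTER_CUBIC)[:,:,::-1])
# side crop of 320..620 x 150..400 orig enlarged
f=load('d0')['frame'][130:400,270:500]
g=cv2.resize(f,None,fx=2.2,fy=2.2,interpolation=cv2.INTER_CUBIC); 
# scene crop
s=load('s0')['frame'][190:380,180:370]; 
s=cv2.resize(s,(280,280),interpolation=cv2.INTER_CUBIC)
print(g.shape)
cv2.imwrite('pics/d0c.png',g[:,:,::-1])
```

```text
(594, 506, 3)
```

View pics/w0b.png

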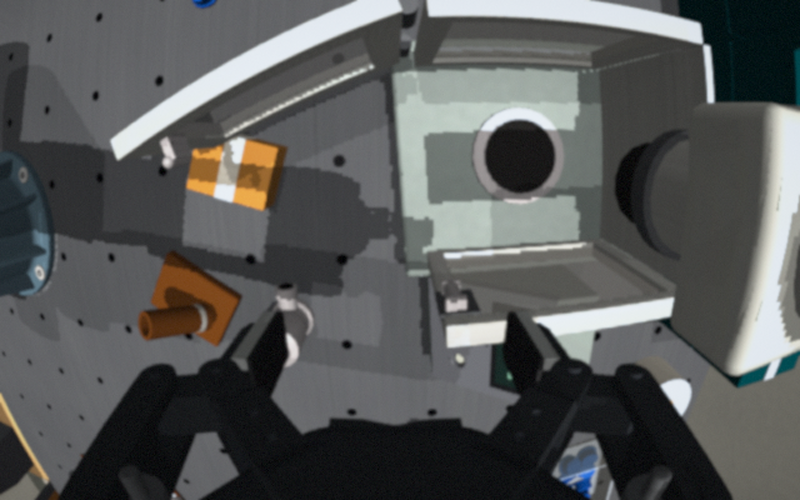

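View pics/d0c.png

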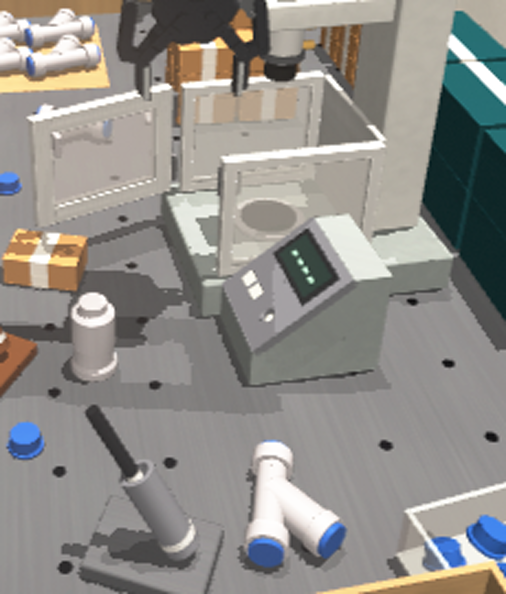

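Side picture (800 px): the upright steel valve is at (390,355), the grey holder with the black stylus at (425,460), brown look-alikes at (325,350) and (245,445), and the tester on the right. The wrist view shows the pad at (520,157), the open door running from (400,10) to (120,150), and the valve at (293,320) behind a finger. I'll fit the tester pose from clicked corners.

```bash
cat >> h.py <<'E'
from scipy.optimize import least_squares
from scipy.spatial.transform import Rotation as Rn
def proj(c,P):
    P=np.atleast_2d(P); M=np.array(c['camera_from_world']); p=P@M[:3,:3].T+M[:3,3]
    x,y,z=p[:,0],-p[:,1],-p[:,2]; f=200/np.tan(np.radians(c['vfov'])/2)
    if c.get('fish'):
        r=np.hypot(x,y); t=np.arctan2(r,z); s=f*t/np.maximum(r,1e-9)
    else: s=f/z
    return np.c_[c['cx']+s*x,c['cy']+s*y]
def get(f):
    c=load(f); c['fish']=f.startswith('w'); return c
def tri(obs):  # list of (cam,(u,v))
    g=lambda P:np.concatenate([(proj(c,P)[0]-uv) for c,uv in obs])
    r=least_squares(g,[.55,0,.1]); return r.x, np.round(r.fun,1)
def tpts(p,L): 
    L=np.atleast_2d(L)/1000; c,s=np.cos(p[2]),np.sin(p[2])
    return np.c_[p[0]+c*L[:,0]-s*L[:,1],p[1]+s*L[:,0]+c*L[:,1],L[:,2]]
E
cat > fit.py <<'E'
from h import *
d=get('d0');w=get('w0');s=get('s0')
sc=lambda a:np.array([270+a[0]/2.2,130+a[1]/2.2])
S=[((0,-105,45),(223,288)),((0,-215,45),(256,350)),((0,-215,0),(250,383)),((94.6,-105,119),(316,219)),((94.6,-215,119),(360,271)),((134,-215,119),(390,272)),((134,-215,0),(382,367)),((-20,105,45),(165,200)),((265,-105,0),(457,261)),((0,-94,187),(222,160)),((85,0,54),(268,215))]
O=[(d,np.array(L),sc(a)) for L,a in S]
O+=[(w,np.array(L),np.array(a)/1.25) for L,a in [((85,0,54),(520,157)),((0,-94,187),(447,347))]]
O+=[(s,np.array((85,0,54)),np.array((365,369))/1.25)]
def g(p): return np.concatenate([proj(c,tpts(p,L))[0]-a for c,L,a in O])
r=least_squares(g,[.58,.05,.1],loss='soft_l1',f_scale=1.5)
print(r.x,np.degrees(r.x[2])); print(np.round(g(r.x).reshape(-1,2),1).tolist())
print('pad fit',tpts(r.x,(85,0,54)),'tri',tri([(w,O[11][2]),(s,O[13][2]),(d,O[10][2])]))
print('axis pts', tpts(r.x,[(0,0,0),(85,0,232),(47.3,-160,82)]))
E
python3 fit.py
```

```text
[0.59643659 0.05187989 0.09366697] 5.366722332045972
[[-0.8, -2.4], [-0.9, 0.4], [0.5, 1.3], [-1.6, -2.1], [-2.2, 2.9], [2.0, 0.2], [-1.6, 0.2], [-3.5, -7.5], [-4.8, 11.3], [1.2, 1.0], [-0.8, -0.7], [1.1, -1.7], [2.4, 1.3], [-0.4, -0.7]]
pad fit [[0.68106399 0.05982994 0.054     ]] tri (array([0.68113148, 0.05828189, 0.05136659]), array([ 0.3, -0.4, -0.8, -0.5, -0.7,  0.4]))
axis pts [[ 0.59643659  0.05187989  0.        ]
 [ 0.68106399  0.05982994  0.232     ]
 [ 0.65849406 -0.10299477  0.082     ]]
```

```bash
cat > m1.py <<'E'
from h import *
d=get('d0');w=get('w0');s=get('s0')
sc=lambda a:np.array([270+a[0]/2.2,130+a[1]/2.2])
def onz(c,uv,z): 
    r=least_squares(lambda q:proj(c,[q[0],q[1],z])[0]-uv,[.5,0]); return np.round(r.x,4)
print('valve top z84',onz(d,sc((93,299)),.084),'foot front z0',onz(d,sc((95,378)),0))
print('sty tail(side z~?)',[onz(d,sc((93,409)),z) for z in(.13,.15,.17)])
m=lambda a:np.array(a)/1.25
print('tail tri',tri([(d,sc((93,409))),(s,m((292,207)))]))
print('mouth tri',tri([(d,sc((140,470))),(s,m((284,229)))]))
print('mouth z93',onz(d,sc((140,470)),.093))
print('foot corners',[onz(d,sc(a),.016).tolist() for a in((118,494),(222,522),(84,563))])
print('door corner',tri([(d,sc((32,117))),(w,m((112,140)))]),onz(d,sc((32,117)),.187))
print('button',onz(d,sc((268,317)),.068))
E
python3 m1.py
```

```text
valve top z84 [ 0.4651 -0.1149] foot front z0 [ 0.4638 -0.135 ]
sty tail(side z~?) [array([ 0.45  , -0.3094]), array([ 0.4488, -0.3297]), array([ 0.4475, -0.35  ])]
tail tri (array([ 0.45051569, -0.32501243,  0.14435841]), array([ 0.9,  0.4,  1.4, -1.1]))
mouth tri (array([ 0.4849694 , -0.33569752,  0.08692956]), array([ 0.6,  0.2,  1. , -0.7]))
mouth z93 [ 0.4833 -0.3405]
foot corners [[0.4703, -0.2956], [0.5527, -0.3329], [0.4365, -0.3607]]
door corner (array([0.41293535, 0.0821789 , 0.18870324]), array([-1.3, -1.2,  0.6,  0.1])) [0.4159 0.0789]
button [ 0.6338 -0.1409]
```

```bash
cat >> h.py <<'E'
def Rtool(tau,al):
    return Rn.from_euler('z',al,degrees=True)*Rn.from_euler('y',-tau,degrees=True)*Rn.from_matrix(np.diag([1.,-1,-1]))
def zt(tau,al): return Rtool(tau,al).apply([0,0,1])
def go(P,tau,al):
    "print remaining shift (units of 100mm) and turn (units of pi)"
    o=ctrl.get_obs(); q=o['eef_rot']; R=Rn.from_quat([*q[1:],q[0]])
    v=(Rtool(tau,al)*R.inv()).as_rotvec()/np.pi
    print('t',round(o['time_s'],2),'pos',np.round(o['eef_pos'],4),'F',np.round(o['wrist_force'],1),'open',round(o['opening'],3),'grip',round(o['grasp_force'],1),'q',np.round(o['q'],2))
    print('SHIFT',np.round((np.array(P)-o['eef_pos'])*10,3),'TURN',np.round(v,4))
E
python3 -c "
from h import *
go([.4175,-.118,.1164],37,8); print(zt(37,8))"
```

```text
t 0.15 pos [5.746e-01 1.000e-04 2.306e-01] F [0.7 0.1 0.4] open 0.999 grip 0.0 q [-0.21  0.18  1.61  0.    1.35 -0.21]
SHIFT [-1.571 -1.181 -1.142] TURN [ 0.1684 -0.147  -0.4386]
[ 0.5959582   0.08375646 -0.79863551]
```

{"method": "servo_tool", "body": {
  "steps": [
    {"dx":-0.11,"dy":-0.08,"dz":0,"wx":0.0112,"wy":-0.0098,"wz":-0.0292},
    {"dx":-0.21,"dy":-0.16,"dz":0,"wx":0.0224,"wy":-0.0196,"wz":-0.0585},
    {"dx":-0.32,"dy":-0.24,"dz":0,"wx":0.0337,"wy":-0.0294,"wz":-0.0877},
    {"dx":-0.42,"dy":-0.32,"dz":0,"wx":0.0449,"wy":-0.0392,"wz":-0.117},
    {"dx":-0.53,"dy":-0.4,"dz":0,"wx":0.0561,"wy":-0.049,"wz":-0.1462}
  ]
}}

```text
time_s: 0.57
eef_pos: [0.5216, -0.0403, 0.2311]
eef_rot: [-0.008, 0.845, 0.521, 0.116]
wrist_force: [-0.8, -0.2, 0.1]
opening: 1.001
grasp_force: 0.0
```

{"method": "servo_tool", "body": {
  "steps": [
    {"dx":-0.11,"dy":-0.08,"dz":-0.04,"wx":0.0112,"wy":-0.0098,"wz":-0.0292},
    {"dx":-0.21,"dy":-0.16,"dz":-0.08,"wx":0.0224,"wy":-0.0196,"wz":-0.0585},
    {"dx":-0.32,"dy":-0.24,"dz":-0.12,"wx":0.0337,"wy":-0.0294,"wz":-0.0877},
    {"dx":-0.42,"dy":-0.32,"dz":-0.16,"wx":0.0449,"wy":-0.0392,"wz":-0.117},
    {"dx":-0.53,"dy":-0.4,"dz":-0.2,"wx":0.0561,"wy":-0.049,"wz":-0.1462}
  ]
}}

```text
time_s: 0.98
eef_pos: [0.4685, -0.0804, 0.211]
eef_rot: [-0.015, 0.926, 0.302, 0.224]
wrist_force: [-0.6, -0.0, -0.2]
opening: 1.001
grasp_force: 0.0
```

{"method": "servo_tool", "body": {
  "steps": [
    {"dx":-0.11,"dy":-0.08,"dz":-0.06,"wx":0.0112,"wy":-0.0098,"wz":-0.0292},
    {"dx":-0.21,"dy":-0.16,"dz":-0.12,"wx":0.0224,"wy":-0.0196,"wz":-0.0585},
    {"dx":-0.32,"dy":-0.24,"dz":-0.18,"wx":0.0337,"wy":-0.0294,"wz":-0.0877},
    {"dx":-0.42,"dy":-0.32,"dz":-0.24,"wx":0.0449,"wy":-0.0392,"wz":-0.117},
    {"dx":-0.53,"dy":-0.4,"dz":-0.3,"wx":0.0561,"wy":-0.049,"wz":-0.1462}
  ]
}}

```text
time_s: 1.4
eef_pos: [0.4155, -0.1203, 0.1809]
eef_rot: [-0.021, 0.946, 0.064, 0.317]
wrist_force: [-0.1, -0.3, -0.0]
opening: 1.001
grasp_force: 0.0
```

```bash
python3 -c "
from h import *
go([.4175,-.118,.1164],37,8)
c=snap('wrist','w1'); cv2.imwrite('pics/w1b.png',cv2.resize(c['frame'],(800,500),interpolation=cv2.INTER_CUBIC)[:,:,::-1])
M=np.array(c['camera_from_world']); print(-M[:3,:3].T@M[:3,3])
snap('scene','s1')"
```

```text
t 1.4 pos [ 0.4155 -0.1203  0.1809] F [-0.1 -0.3 -0. ] open 1.001 grip 0.0 q [-1.03 -0.5   2.43  0.7   1.04  0.09]
SHIFT [ 0.02   0.023 -0.645] TURN [0.     0.0004 0.0016]
[ 0.38763225 -0.12373381  0.3386318 ]
```

View pics/w1b.png

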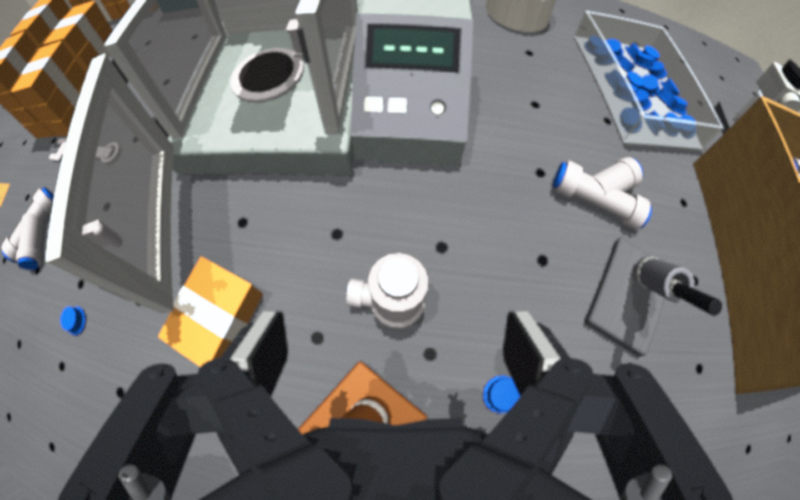

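Wrist picture w1 shows the valve top at (398,276) with its port to the left. The grey holder with the black stylus has its tail at (709,302) and mouth near (665,278). The zero button is at (438,107) and the pad at (268,73).

```bash
cat > m2.py <<'E'
from h import *
d=get('d0');w=get('w0');s=get('s0');w1=get('w1')
sc=lambda a:np.array([270+a[0]/2.2,130+a[1]/2.2]); m=lambda a:np.array(a)/1.25
def onz(c,uv,z): 
    r=least_squares(lambda q:proj(c,[q[0],q[1],z])[0]-uv,[.5,0]); return np.round(r.x,4)
print('valve top',tri([(d,sc((93,299))),(w1,m((398,276)))]),onz(w1,m((398,276)),.084))
print('tail',tri([(d,sc((93,409))),(w1,m((711,304))),(s,m((292,207)))]))
print('mouth',tri([(d,sc((140,470))),(w1,m((662,276)))]))
print('button',tri([(d,sc((267.5,317))),(w1,m((438,107)))]))
print('pad',tri([(d,sc((268,215))),(w1,m((268,73))),(w,m((520,157))),(s,m((365,369)))]))
print('door corner',tri([(d,sc((32,117))),(w,m((112,140))),(w1,m((50,262)))]))
E
python3 m2.py
python3 - <<'E'
from h import *
f=load('w1')['frame']
a=cv2.resize(f[185:290,460:590],(620,500),interpolation=cv2.INTER_CUBIC)
f2=load('d0')['frame'];
cv2.imwrite('pics/cr1.png',a[:,:,::-1])
E
```

```text
valve top (array([ 0.46237874, -0.11618331,  0.08393512]), array([-1.2,  0.5, -0. , -0.5])) [ 0.4619 -0.1163]
tail (array([ 0.44888474, -0.32590735,  0.14452553]), array([-0.1,  0.8, -0.1, -0.6,  1.6, -1.5]))
mouth (array([ 0.48643613, -0.33120964,  0.08342595]), array([ 1.1, -0.4,  0.1,  0.7]))
button (array([ 0.63629846, -0.13159328,  0.06047508]), array([ 0.1, -0.1,  0. ,  0.1]))
pad (array([0.68146257, 0.05780902, 0.04887719]), array([-0.6,  1.4, -0.7, -0.7, -0.1, -0.1, -0.9,  0. ]))
door corner (array([0.40952549, 0.08211353, 0.18416836]), array([-2.6,  0.6,  1.1,  0.4, -1. , -0.4]))
```

View pics/cr1.png

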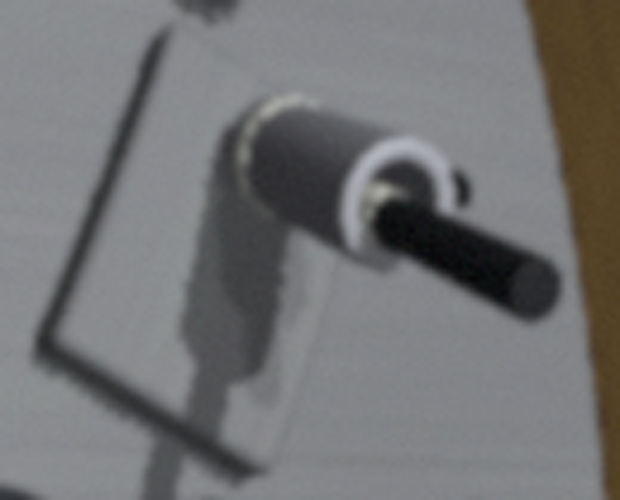

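```bash
cat > m3.py <<'E'
from h import *
from m2 import onz,sc,m,d,w,s,w1
k=lambda a:np.array([460+a[0]/4.769,185+a[1]/4.762])
t=tri([(d,sc((93,409))),(w1,k((535,287))),(s,m((292,207)))]);print('tail',t)
mo=tri([(d,sc((138,469))),(w1,k((397,196)))]);print('mouth',mo, onz(w1,k((397,196)),.093))
v=t[0]-mo[0];print('len',np.linalg.norm(v),'tilt',np.degrees(np.arctan2(np.hypot(*v[:2]),v[2])),'az',np.degrees(np.arctan2(-v[1],-v[0])))
for a in ((170,25),(45,340),(255,465)): print(onz(w1,k(a),.016))
# joint fit of holder: mouth, tail, corners with pose x,y,yaw ; unknown foot offset along holder x
def g(p):
    x,y,yaw,a=p; R=Rn.from_euler('z',yaw).as_matrix(); ax=np.array([-.5,0,np.sqrt(.75)])
    M=np.array([x,y,.093]); W=lambda L:M+R@np.array(L); r=[]
    T=W(65*ax/1000)
    r+=[(proj(w1,W([0,0,0]))[0]-k((397,196))),proj(d,W([0,0,0]))[0]-sc((138,469))]
    r+=[.6*(proj(w1,T)[0]-k((535,287))),.6*(proj(d,T)[0]-sc((93,409)))]
    C=lambda i,j:np.array([a+.1*i,.0375*j,.016-.093])
    r+=[proj(w1,W(C(0,1)))[0]-k((45,340)),proj(w1,W(C(0,-1)))[0]-k((255,465)),proj(w1,W(C(1,1)))[0]-k((170,25))]
    r+=[proj(d,W(C(0,1)))[0]-sc((118,494)),proj(d,W(C(1,1)))[0]-sc((222,522)),proj(d,W(C(0,-1)))[0]-sc((84,563))]
    return np.concatenate(r)
r=least_squares(g,[.48,-.33,-.4,-.03],loss='soft_l1');print(r.x,np.degrees(r.x[2]));print(np.round(g(r.x).reshape(-1,2),1).tolist())
E
python3 m3.py | tail -9
```

```text
door corner (array([0.40952549, 0.08211353, 0.18416836]), array([-2.6,  0.6,  1.1,  0.4, -1. , -0.4]))
tail (array([ 0.44730344, -0.32811098,  0.14613793]), array([-0.9,  1.1, -0.5, -1.1,  1.3, -2.5]))
mouth (array([ 0.47992536, -0.34102922,  0.09418547]), array([-1. ,  0.4, -0. , -0.6])) [ 0.4797 -0.3421]
len 0.06269074326813838 tilt 34.03351695878042 az -21.603509964056652
[ 0.5487 -0.3332]
[ 0.4605 -0.2913]
[ 0.4326 -0.3553]
[ 0.47930825 -0.34071743 -0.42501801 -0.03573689] -24.351738169494826
[[-0.9, 0.3], [-1.4, 0.7], [0.7, -2.9], [0.3, -0.5], [0.4, -1.4], [3.1, 1.2], [-0.4, -3.3], [-4.5, -1.2], [0.4, 0.0], [-3.0, -0.0]]
```

{"method": "servo_tool", "body": {
  "steps": [
    {"dz":-0.2},
    {"dy":-0.01,"dz":-0.4},
    {"dy":-0.02,"dz":-0.6},
    {"dy":-0.02,"dz":-0.65},
    {"dy":-0.02,"dz":-0.65}
  ]
}}

```text
$.steps[0]: bad value
```

{"method": "servo_tool", "body": {
  "steps": [
    {"dx":0.15,"dy":0.02,"dz":-0.19},
    {"dx":0.3,"dy":0.04,"dz":-0.38},
    {"dx":0.45,"dy":0.06,"dz":-0.57},
    {"dx":0.6,"dy":0.08,"dz":-0.765},
    {"dx":0.6,"dy":0.08,"dz":-0.765}
  ]
}}

```text
$.steps[0]: bad value
```

{"method": "servo_tool", "body": {
  "steps": [
    {},
    {},
    {},
    {},
    {}
  ],
  "jaw": 0
}}

```text
$.steps[0]: bad value
```

{"method": "servo_tool", "body": {
  "steps": [
    {},
    {},
    {},
    {},
    {}
  ],
  "jaw": 0
}}

```text
$.steps[0]: bad value
```

```bash
python3 -c "
from h import *
go([.4755,-.1145,.0395],37,8)
a=snap('side','d1')['frame'][190:330,240:400]; b=snap('wrist','w2')['frame']
cv2.imwrite('pics/g.png',np.hstack([cv2.resize(a,(400,350)),cv2.resize(b,(400,250))[:, :].repeat(1,0) if 0 else cv2.copyMakeBorder(cv2.resize(b,(400,250)),0,100,0,0,0)])[:,:,::-1])"
```

```text
t 1.5 pos [ 0.4141 -0.1197  0.1792] F [-0.1  0.1  0.1] open 0.999 grip 0.0 q [-1.03 -0.5   2.44  0.7   1.04  0.09]
SHIFT [ 0.614  0.052 -1.397] TURN [-0.0004 -0.0006  0.0017]
```

View pics/g.png

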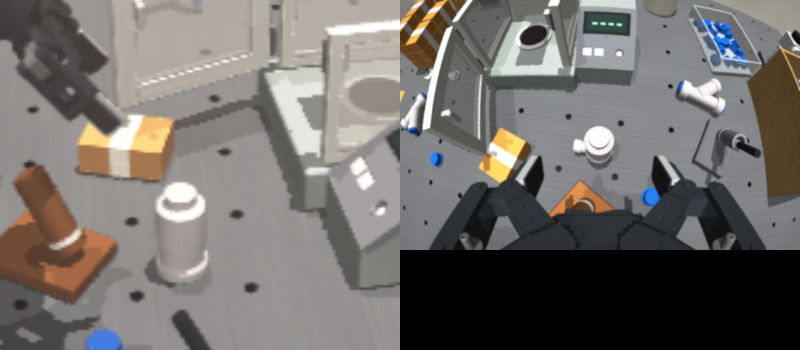

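```bash
python3 -c "
from m2 import *
print([onz(w1,m(a),.035).tolist() for a in((195,368),(262,292),(205,258),(160,330))])
print('brown',[onz(w1,m(a),.016).tolist() for a in((360,362),(427,414),(300,425))], 'plug',onz(w1,m((500,394)),.017))"|tail -2
```

```text
[[0.3704, 0.0436], [0.4461, -0.0039], [0.4676, 0.0593], [0.3946, 0.0882]]
brown [[0.4037, -0.093], [0.368, -0.1532], [0.3423, -0.0514]] plug [ 0.3901 -0.212 ]
```

{"method": "servo_tool", "body": {
  "steps": [
    {"dx":0,"dy":0,"dz":-0.2,"wx":0,"wy":0,"wz":0},
    {"dx":0,"dy":-0.01,"dz":-0.4,"wx":0,"wy":0,"wz":0},
    {"dx":0,"dy":-0.02,"dz":-0.6,"wx":0,"wy":0,"wz":0},
    {"dx":0,"dy":-0.03,"dz":-0.63,"wx":0,"wy":0,"wz":0},
    {"dx":0,"dy":-0.03,"dz":-0.63,"wx":0,"wy":0,"wz":0}
  ]
}}

```text
time_s: 2.02
eef_pos: [0.4163, -0.1221, 0.1178]
eef_rot: [-0.023, 0.946, 0.067, 0.316]
wrist_force: [-0.8, 0.2, 0.4]
opening: 0.996
grasp_force: 0.0
```

{"method": "servo_tool", "body": {
  "steps": [
    {"dx":0.15,"dy":0.02,"dz":-0.2,"wx":0,"wy":0,"wz":0},
    {"dx":0.3,"dy":0.04,"dz":-0.4,"wx":0,"wy":0,"wz":0},
    {"dx":0.45,"dy":0.06,"dz":-0.6,"wx":0,"wy":0,"wz":0},
    {"dx":0.59,"dy":0.076,"dz":-0.78,"wx":0,"wy":0,"wz":0},
    {"dx":0.59,"dy":0.076,"dz":-0.78,"wx":0,"wy":0,"wz":0}
  ]
}}

```text
time_s: 2.43
eef_pos: [0.4763, -0.1141, 0.0382]
eef_rot: [-0.024, 0.946, 0.067, 0.315]
wrist_force: [-0.1, 0.6, 0.7]
opening: 0.999
grasp_force: 0.0
```

{"method": "servo_tool", "body": {
  "steps": [
    {"dx":0,"dy":0,"dz":0,"wx":0,"wy":0,"wz":0},
    {"dx":0,"dy":0,"dz":0,"wx":0,"wy":0,"wz":0},
    {"dx":0,"dy":0,"dz":0,"wx":0,"wy":0,"wz":0},
    {"dx":0,"dy":0,"dz":0,"wx":0,"wy":0,"wz":0},
    {"dx":0,"dy":0,"dz":0,"wx":0,"wy":0,"wz":0}
  ],
  "jaw": 0
}}

```text
time_s: 2.85
eef_pos: [0.4758, -0.1161, 0.0425]
eef_rot: [-0.02, 0.946, 0.066, 0.318]
wrist_force: [-3.1, 2.6, 8.7]
opening: 0.498
grasp_force: 59.5
```

{"method": "servo_tool", "body": {
  "steps": [
    {"dx":0,"dy":0,"dz":0,"wx":0,"wy":0,"wz":0},
    {"dx":0,"dy":0,"dz":0,"wx":0,"wy":0,"wz":0},
    {"dx":0,"dy":0,"dz":0,"wx":0,"wy":0,"wz":0},
    {"dx":0,"dy":0,"dz":0,"wx":0,"wy":0,"wz":0},
    {"dx":0,"dy":0,"dz":0,"wx":0,"wy":0,"wz":0}
  ],
  "jaw": 0
}}

```text
time_s: 3.27
eef_pos: [0.4758, -0.1161, 0.0425]
eef_rot: [-0.02, 0.946, 0.066, 0.318]
wrist_force: [-2.8, 2.7, 7.5]
opening: 0.499
grasp_force: 59.4
```

{"method": "servo_tool", "body": {
  "steps": [
    {"dx":0,"dy":0,"dz":0.15,"wx":0,"wy":0,"wz":0},
    {"dx":0,"dy":0,"dz":0.32,"wx":0,"wy":0,"wz":0},
    {"dx":0,"dy":0,"dz":0.5,"wx":0,"wy":0,"wz":0},
    {"dx":0,"dy":0,"dz":0.66,"wx":0,"wy":0,"wz":0},
    {"dx":0,"dy":0,"dz":0.66,"wx":0,"wy":0,"wz":0}
  ]
}}

```text
time_s: 3.68
eef_pos: [0.4762, -0.1173, 0.1102]
eef_rot: [-0.018, 0.945, 0.067, 0.318]
wrist_force: [0.6, -0.8, -2.7]
opening: 0.495
grasp_force: 63.0
```

{"method": "servo_tool", "body": {
  "steps": [
    {"dx":0.05,"dy":0.2,"dz":0,"wx":0,"wy":0,"wz":0},
    {"dx":0.1,"dy":0.45,"dz":0,"wx":0,"wy":0,"wz":0},
    {"dx":0.15,"dy":0.7,"dz":0,"wx":0,"wy":0,"wz":0},
    {"dx":0.2,"dy":0.95,"dz":0,"wx":0,"wy":0,"wz":0},
    {"dx":0.2,"dy":0.98,"dz":0,"wx":0,"wy":0,"wz":0}
  ]
}}

```text
time_s: 4.1
eef_pos: [0.4936, -0.0135, 0.1052]
eef_rot: [-0.023, 0.946, 0.068, 0.316]
wrist_force: [0.6, 1.2, -3.0]
opening: 0.491
grasp_force: 63.1
```

```bash
python3 -c "
from h import *
go([.5628,.0208,.1020],37,8)"
```

```text
t 4.1 pos [ 0.4936 -0.0135  0.1052] F [ 0.6  1.2 -3. ] open 0.491 grip 63.1 q [-0.53 -0.15  2.39  0.84  0.53  0.24]
SHIFT [ 0.692  0.343 -0.032] TURN [-0.0001 -0.0006 -0.0011]
```

{"method": "servo_tool", "body": {
  "steps": [
    {"dx":0.17,"dy":0.08,"dz":0,"wx":0,"wy":0,"wz":0},
    {"dx":0.35,"dy":0.17,"dz":0,"wx":0,"wy":0,"wz":0},
    {"dx":0.52,"dy":0.25,"dz":-0.01,"wx":0,"wy":0,"wz":0},
    {"dx":0.69,"dy":0.34,"dz":-0.02,"wx":0,"wy":0,"wz":0},
    {"dx":0.69,"dy":0.34,"dz":-0.02,"wx":0,"wy":0,"wz":0}
  ]
}}

```text
time_s: 4.52
eef_pos: [0.5658, 0.0168, 0.1045]
eef_rot: [-0.021, 0.946, 0.067, 0.317]
wrist_force: [-0.4, 1.1, -3.5]
opening: 0.5
grasp_force: 63.1
```

{"method": "servo_tool", "body": {
  "steps": [
    {"dx":0.2,"dy":0.08,"dz":0,"wx":0,"wy":0,"wz":0},
    {"dx":0.4,"dy":0.16,"dz":0,"wx":0,"wy":0,"wz":0},
    {"dx":0.6,"dy":0.24,"dz":-0.01,"wx":0,"wy":0,"wz":0},
    {"dx":0.77,"dy":0.31,"dz":-0.01,"wx":0,"wy":0,"wz":0},
    {"dx":0.77,"dy":0.31,"dz":-0.01,"wx":0,"wy":0,"wz":0}
  ]
}}

```text
time_s: 4.93
eef_pos: [0.6417, 0.0486, 0.1026]
eef_rot: [-0.022, 0.946, 0.067, 0.316]
wrist_force: [-1.5, 6.6, -0.4]
opening: 0.495
grasp_force: 63.7
```

```bash
python3 -c "
from h import *
go([.6947,.060,.1015],37,8)
a=snap('wrist','w3')['frame'][0:330,120:520];b=snap('side','d3')['frame'][130:290,330:490]
cv2.imwrite('pics/p.png',np.hstack([cv2.resize(a,(400,330)),cv2.resize(b,(330,330),interpolation=cv2.INTER_CUBIC)])[:,:,::-1])"
```

```text
t 4.93 pos [0.6417 0.0486 0.1026] F [-1.5  6.6 -0.4] open 0.495 grip 63.7 q [-0.22  0.2   2.04  0.64  0.36  0.67]
SHIFT [ 0.53   0.114 -0.011] TURN [ 0.0002 -0.0006 -0.0004]
```

View pics/p.png

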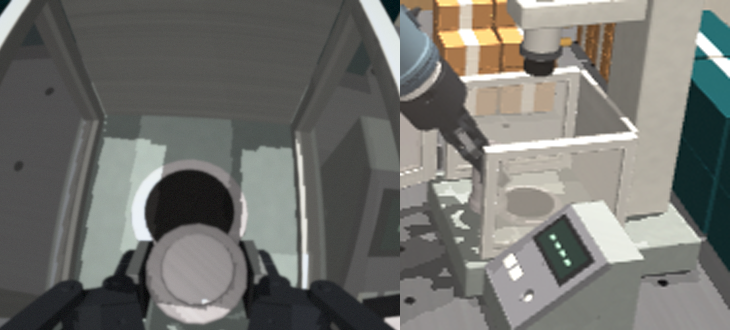

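```bash
python3 -c "
from h import *
go([.6947,.060,.1015],37,8)"
```

```text
t 5.03 pos [0.6398 0.0485 0.102 ] F [-1.4  4.9 -2. ] open 0.497 grip 63.8 q [-0.22  0.19  2.04  0.64  0.36  0.67]
SHIFT [ 0.549  0.115 -0.005] TURN [ 0.0001 -0.0011 -0.0006]
```

{"method": "servo_tool", "body": {
  "steps": [
    {"dx":0,"dy":0.04,"dz":0,"wx":0,"wy":0,"wz":0},
    {"dx":0,"dy":0.08,"dz":0,"wx":0,"wy":0,"wz":0},
    {"dx":0,"dy":0.08,"dz":0,"wx":0,"wy":0,"wz":0},
    {"dx":0,"dy":0.08,"dz":0,"wx":0,"wy":0,"wz":0},
    {"dx":0,"dy":0.08,"dz":0,"wx":0,"wy":0,"wz":0}
  ]
}}

```text
time_s: 5.45
eef_pos: [0.6409, 0.0553, 0.1033]
eef_rot: [-0.021, 0.946, 0.066, 0.316]
wrist_force: [0.7, 0.3, -3.3]
opening: 0.499
grasp_force: 63.6
```

{"method": "servo_tool", "body": {
  "steps": [
    {"dx":0.11,"dy":0.01,"dz":0,"wx":0,"wy":0,"wz":0},
    {"dx":0.22,"dy":0.02,"dz":0,"wx":0,"wy":0,"wz":0},
    {"dx":0.33,"dy":0.03,"dz":-0.01,"wx":0,"wy":0,"wz":0},
    {"dx":0.44,"dy":0.04,"dz":-0.01,"wx":0,"wy":0,"wz":0},
    {"dx":0.54,"dy":0.05,"dz":-0.01,"wx":0,"wy":0,"wz":0}
  ]
}}

```text
time_s: 5.87
eef_pos: [0.6956, 0.0603, 0.1023]
eef_rot: [-0.021, 0.946, 0.066, 0.316]
wrist_force: [-0.8, 0.3, -3.3]
opening: 0.498
grasp_force: 63.6
```

{"method": "servo_tool", "body": {
  "steps": [
    {"dx":0,"dy":0,"dz":-0.01,"wx":0,"wy":0,"wz":0},
    {"dx":0,"dy":0,"dz":-0.02,"wx":0,"wy":0,"wz":0},
    {"dx":0,"dy":0,"dz":-0.03,"wx":0,"wy":0,"wz":0},
    {"dx":0,"dy":0,"dz":-0.03,"wx":0,"wy":0,"wz":0},
    {"dx":0,"dy":0,"dz":-0.03,"wx":0,"wy":0,"wz":0}
  ]
}}

```text
time_s: 6.28
eef_pos: [0.6943, 0.0606, 0.0989]
eef_rot: [-0.021, 0.946, 0.066, 0.316]
wrist_force: [0.1, -0.1, -3.6]
opening: 0.495
grasp_force: 63.7
```

```bash
python3 -c "
from h import *
go([.6947,.060,.0965],37,8)"
```

```text
t 6.28 pos [0.6943 0.0606 0.0989] F [ 0.1 -0.1 -3.6] open 0.495 grip 63.7 q [-0.17  0.31  1.91  0.55  0.35  0.8 ]
SHIFT [ 0.004 -0.006 -0.024] TURN [ 0.0004 -0.0004  0.0003]
```

{"method": "servo_tool", "body": {
  "steps": [
    {"dx":0,"dy":0,"dz":-0.01,"wx":0,"wy":0,"wz":0},
    {"dx":0,"dy":0,"dz":-0.015,"wx":0,"wy":0,"wz":0},
    {"dx":0,"dy":0,"dz":-0.02,"wx":0,"wy":0,"wz":0},
    {"dx":0,"dy":0,"dz":-0.02,"wx":0,"wy":0,"wz":0},
    {"dx":0,"dy":0,"dz":-0.02,"wx":0,"wy":0,"wz":0}
  ]
}}

```text
time_s: 6.7
eef_pos: [0.695, 0.0606, 0.0973]
eef_rot: [-0.021, 0.946, 0.066, 0.316]
wrist_force: [1.1, -0.7, -3.3]
opening: 0.498
grasp_force: 63.7
```

{"method": "servo_tool", "body": {
  "steps": [
    {"dx":0,"dy":0,"dz":-0.01,"wx":0,"wy":0,"wz":0},
    {"dx":0,"dy":0,"dz":-0.02,"wx":0,"wy":0,"wz":0},
    {"dx":0,"dy":0,"dz":-0.02,"wx":0,"wy":0,"wz":0},
    {"dx":0,"dy":0,"dz":-0.02,"wx":0,"wy":0,"wz":0},
    {"dx":0,"dy":0,"dz":-0.02,"wx":0,"wy":0,"wz":0}
  ]
}}

```text
time_s: 7.12
eef_pos: [0.6959, 0.0607, 0.0966]
eef_rot: [-0.021, 0.946, 0.066, 0.317]
wrist_force: [-2.0, 2.2, 5.6]
opening: 0.495
grasp_force: 64.4
```

{"method": "servo_tool", "body": {
  "steps": [
    {"dx":0,"dy":0,"dz":0,"wx":0,"wy":0,"wz":0},
    {"dx":0,"dy":0,"dz":0,"wx":0,"wy":0,"wz":0},
    {"dx":0,"dy":0,"dz":0,"wx":0,"wy":0,"wz":0},
    {"dx":0,"dy":0,"dz":0,"wx":0,"wy":0,"wz":0},
    {"dx":0,"dy":0,"dz":0,"wx":0,"wy":0,"wz":0}
  ],
  "jaw": 0.85
}}

```text
time_s: 7.53
eef_pos: [0.6949, 0.0605, 0.095]
eef_rot: [-0.021, 0.946, 0.066, 0.316]
wrist_force: [-0.3, -0.2, 0.3]
opening: 0.848
grasp_force: 0.0
```

{"method": "servo_tool", "body": {
  "steps": [
    {"dx":-0.08,"dy":-0.01,"dz":0.08,"wx":0,"wy":0,"wz":0},
    {"dx":-0.22,"dy":-0.03,"dz":0.24,"wx":0,"wy":0,"wz":0},
    {"dx":-0.4,"dy":-0.05,"dz":0.44,"wx":0,"wy":0,"wz":0},
    {"dx":-0.6,"dy":-0.08,"dz":0.66,"wx":0,"wy":0,"wz":0},
    {"dx":-0.8,"dy":-0.11,"dz":0.88,"wx":0,"wy":0,"wz":0}
  ]
}}

```text
time_s: 7.95
eef_pos: [0.6138, 0.0495, 0.1834]
eef_rot: [-0.021, 0.946, 0.066, 0.316]
wrist_force: [0.5, -0.2, 0.9]
opening: 0.846
grasp_force: 0.0
```

```bash
python3 -c "
from h import *
go([.5,.15,.25],0,0)
snap('wrist','w4');snap('side','d4')
a=load('w4')['frame'];b=load('d4')['frame'][150:270,360:480]
cv2.imwrite('pics/p4.png',np.hstack([cv2.resize(a,(480,300)),cv2.resize(b,(300,300),interpolation=cv2.INTER_CUBIC)])[:,:,::-1])"
```

```text
t 7.95 pos [0.6138 0.0495 0.1834] F [ 0.5 -0.2  0.9] open 0.846 grip 0.0 q [-0.23 -0.02  2.07  0.44  0.52  0.88]
SHIFT [-1.138  1.005  0.666] TURN [-0.0139  0.2047 -0.0428]
```

View pics/p4.png

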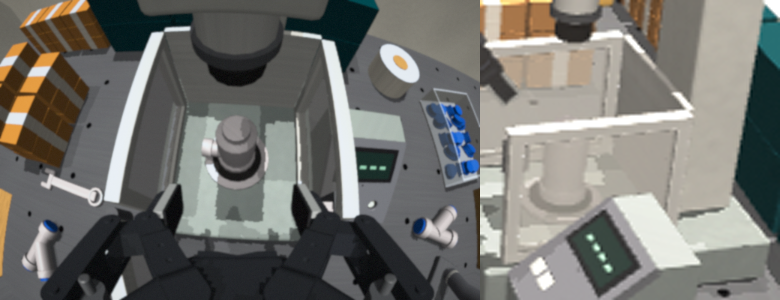

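```bash
cat > door.py <<'E'
from h import *
H=np.array([.5807,.1443]); yaw=5.37
def wp(th,r=.14,off=.022):
    a=np.radians(-90+yaw)-th; d=np.array([np.cos(a),np.sin(a)]); n=np.array([d[1],-d[0]])
    return H+r*d+off*n
if __name__=='__main__':
    for th in (1.27,1.1,.9,.7,.5,.3,.1,0.05,0,-.05): print(th,np.round(wp(th),4))
    print('pre',wp(1.27,.14,.06))
    go([*wp(1.27,.14,.06),.26],15,8)
E
python3 door.py
```

```text
1.27 [0.443  0.1108]
1.1 [0.4507 0.088 ]
0.9 [0.4644 0.0633]
0.7 [0.4828 0.0418]
0.5 [0.5052 0.0244]
0.3 [0.5305 0.0118]
0.1 [0.5578 0.0044]
0.05 [0.5648 0.0035]
0 [0.5719 0.0029]
-0.05 [0.579  0.0026]
pre [0.42839273 0.14587968]
t 8.05 pos [0.6152 0.0492 0.1875] F [ 1.1 -0.2  0.3] open 0.853 grip 0.0 q [-0.23 -0.03  2.07  0.44  0.52  0.88]
SHIFT [-1.868  0.967  0.725] TURN [-1.610e-02  1.228e-01  1.000e-04]
```

{"method": "servo_tool", "body": {
  "steps": [
    {"dx":-0.08,"dy":0,"dz":0.18,"wx":-0.003,"wy":0.025,"wz":0},
    {"dx":-0.2,"dy":0,"dz":0.4,"wx":-0.006,"wy":0.05,"wz":0},
    {"dx":-0.4,"dy":0.05,"dz":0.65,"wx":-0.01,"wy":0.075,"wz":0},
    {"dx":-0.6,"dy":0.1,"dz":0.75,"wx":-0.013,"wy":0.1,"wz":0},
    {"dx":-0.8,"dy":0.2,"dz":0.75,"wx":-0.016,"wy":0.123,"wz":0}
  ],
  "jaw": 0
}}

```text
time_s: 8.47
eef_pos: [0.5367, 0.0689, 0.2622]
eef_rot: [-0.009, 0.989, 0.068, 0.128]
wrist_force: [-0.0, -0.2, -0.2]
opening: 0.138
grasp_force: 0.0
```

{"method": "servo_tool", "body": {
  "steps": [
    {"dx":-0.2,"dy":0.15,"dz":0,"wx":0,"wy":0,"wz":0},
    {"dx":-0.4,"dy":0.3,"dz":0,"wx":0,"wy":0,"wz":0},
    {"dx":-0.65,"dy":0.48,"dz":0,"wx":0,"wy":0,"wz":0},
    {"dx":-0.9,"dy":0.65,"dz":0,"wx":0,"wy":0,"wz":0},
    {"dx":-1.0,"dy":0.77,"dz":0,"wx":0,"wy":0,"wz":0}
  ]
}}

```text
time_s: 8.88
eef_pos: [0.4327, 0.1479, 0.2571]
eef_rot: [-0.01, 0.99, 0.069, 0.126]
wrist_force: [0.0, 0.1, 0.2]
opening: 0.003
grasp_force: 0.0
```

```bash
python3 -c "
from h import *
go([.4284,.146,.145],15,8)"
```

```text
t 8.88 pos [0.4327 0.1479 0.2571] F [0.  0.1 0.2] open 0.003 grip 0.0 q [ 0.05 -0.31  2.04  0.03  1.16  1.47]
SHIFT [-0.043 -0.019 -1.121] TURN [-0.0007 -0.0028 -0.    ]
```

{"method": "servo_tool", "body": {
  "steps": [
    {"dx":0,"dy":0,"dz":-0.25,"wx":0,"wy":0,"wz":0},
    {"dx":0,"dy":0,"dz":-0.5,"wx":0,"wy":0,"wz":0},
    {"dx":0,"dy":0,"dz":-0.75,"wx":0,"wy":0,"wz":0},
    {"dx":0,"dy":0,"dz":-1.0,"wx":0,"wy":0,"wz":0},
    {"dx":0,"dy":0,"dz":-1.0,"wx":0,"wy":0,"wz":0}
  ]
}}

```text
time_s: 9.3
eef_pos: [0.4313, 0.1466, 0.1527]
eef_rot: [-0.01, 0.99, 0.069, 0.122]
wrist_force: [-0.8, -0.0, -0.3]
opening: 0.006
grasp_force: 0.0
```

{"method": "servo_tool", "body": {
  "steps": [
    {"dx":0.02,"dy":-0.12,"dz":-0.06,"wx":0,"wy":0,"wz":0},
    {"dx":0.06,"dy":-0.25,"dz":-0.12,"wx":0,"wy":0,"wz":0},
    {"dx":0.1,"dy":-0.37,"dz":-0.12,"wx":0,"wy":0,"wz":0},
    {"dx":0.14,"dy":-0.49,"dz":-0.12,"wx":0,"wy":0,"wz":0},
    {"dx":0.18,"dy":-0.6,"dz":-0.12,"wx":0,"wy":0,"wz":0}
  ]
}}

```text
time_s: 9.72
eef_pos: [0.4542, 0.0861, 0.1474]
eef_rot: [-0.01, 0.989, 0.069, 0.128]
wrist_force: [1.3, 0.3, 1.3]
opening: -0.0
grasp_force: 0.4
```

{"method": "servo_tool", "body": {
  "steps": [
    {"dx":0.065,"dy":-0.127,"dz":0,"wx":0,"wy":0,"wz":0},
    {"dx":0.137,"dy":-0.247,"dz":0,"wx":0,"wy":0,"wz":0},
    {"dx":0.2,"dy":-0.325,"dz":0,"wx":0,"wy":0,"wz":0},
    {"dx":0.26,"dy":-0.4,"dz":0,"wx":0,"wy":0,"wz":0},
    {"dx":0.32,"dy":-0.46,"dz":0,"wx":0,"wy":0,"wz":0}
  ]
}}

```text
time_s: 10.13
eef_pos: [0.4859, 0.04, 0.1467]
eef_rot: [-0.01, 0.989, 0.068, 0.127]
wrist_force: [-0.5, 0.5, 0.7]
opening: -0.003
grasp_force: 0.2
```

```bash
python3 -c "
from h import *
go([.5305,.0118,.145],15,8)"
```

```text
t 10.13 pos [0.4859 0.04   0.1467] F [-0.5  0.5  0.7] open -0.003 grip 0.2 q [-0.22 -0.09  2.1   0.12  0.9   1.15]
SHIFT [ 0.446 -0.282 -0.017] TURN [-0.0005 -0.0019  0.0004]
```

{"method": "servo_tool", "body": {
  "steps": [
    {"dx":0.1,"dy":-0.08,"dz":0,"wx":0,"wy":0,"wz":0},
    {"dx":0.19,"dy":-0.16,"dz":0,"wx":0,"wy":0,"wz":0},
    {"dx":0.32,"dy":-0.22,"dz":0,"wx":0,"wy":0,"wz":0},
    {"dx":0.45,"dy":-0.28,"dz":0,"wx":0,"wy":0,"wz":0},
    {"dx":0.58,"dy":-0.32,"dz":0,"wx":0,"wy":0,"wz":0}
  ]
}}

```text
time_s: 10.55
eef_pos: [0.5441, 0.0078, 0.1461]
eef_rot: [-0.01, 0.989, 0.068, 0.127]
wrist_force: [-0.3, 0.1, -0.1]
opening: 0.0
grasp_force: 0.3
```

{"method": "servo_tool", "body": {
  "steps": [
    {"dx":0.04,"dy":0,"dz":0,"wx":0,"wy":0,"wz":0},
    {"dx":0.08,"dy":-0.01,"dz":0,"wx":0,"wy":0,"wz":0},
    {"dx":0.12,"dy":-0.02,"dz":0,"wx":0,"wy":0,"wz":0},
    {"dx":0.15,"dy":-0.02,"dz":0,"wx":0,"wy":0,"wz":0},
    {"dx":0.18,"dy":-0.02,"dz":0,"wx":0,"wy":0,"wz":0}
  ]
}}

```text
time_s: 10.97
eef_pos: [0.5609, 0.0068, 0.1461]
eef_rot: [-0.01, 0.989, 0.069, 0.127]
wrist_force: [-0.6, -0.8, -0.4]
opening: 0.001
grasp_force: 0.2
```

```bash
python3 -c "
from h import *
go([.5719,.0029,.145],15,8)"
```

```text
t 10.97 pos [0.5609 0.0068 0.1461] F [-0.6 -0.8 -0.4] open 0.001 grip 0.2 q [-0.26  0.08  1.92  0.13  0.9   1.11]
SHIFT [ 0.11  -0.039 -0.011] TURN [-0.0005 -0.0022  0.0002]
```

{"method": "servo_tool", "body": {
  "steps": [
    {"dx":0.03,"dy":0,"dz":0,"wx":0,"wy":0,"wz":0},
    {"dx":0.06,"dy":0,"dz":0,"wx":0,"wy":0,"wz":0},
    {"dx":0.09,"dy":0,"dz":0,"wx":0,"wy":0,"wz":0},
    {"dx":0.12,"dy":0,"dz":0,"wx":0,"wy":0,"wz":0},
    {"dx":0.12,"dy":0,"dz":0,"wx":0,"wy":0,"wz":0}
  ]
}}

```text
time_s: 11.38
eef_pos: [0.5734, 0.0067, 0.1464]
eef_rot: [-0.01, 0.989, 0.069, 0.127]
wrist_force: [-1.1, 0.3, -0.0]
opening: -0.001
grasp_force: 0.1
```

{"method": "servo_tool", "body": {
  "steps": [
    {"dx":0.02,"dy":0,"dz":0,"wx":0,"wy":0,"wz":0},
    {"dx":0.04,"dy":0,"dz":0,"wx":0,"wy":0,"wz":0},
    {"dx":0.06,"dy":0,"dz":0,"wx":0,"wy":0,"wz":0},
    {"dx":0.06,"dy":0,"dz":0,"wx":0,"wy":0,"wz":0},
    {"dx":0.06,"dy":0,"dz":0,"wx":0,"wy":0,"wz":0}
  ]
}}

```text
time_s: 11.8
eef_pos: [0.5746, 0.0068, 0.1459]
eef_rot: [-0.01, 0.99, 0.07, 0.122]
wrist_force: [-30.6, -4.3, 23.3]
opening: -0.005
grasp_force: 15.0
```

{"method": "servo_tool", "body": {
  "steps": [
    {"dx":-0.05,"dy":0,"dz":0,"wx":0,"wy":0,"wz":0},
    {"dx":-0.1,"dy":0,"dz":0,"wx":0,"wy":0,"wz":0},
    {"dx":-0.2,"dy":0,"dz":0,"wx":0,"wy":0,"wz":0},
    {"dx":-0.35,"dy":0,"dz":0,"wx":0,"wy":0,"wz":0},
    {"dx":-0.5,"dy":0,"dz":0.1,"wx":0,"wy":0,"wz":0}
  ]
}}

```text
time_s: 12.22
eef_pos: [0.5269, 0.0071, 0.1544]
eef_rot: [-0.011, 0.99, 0.069, 0.125]
wrist_force: [-1.2, 1.1, 0.3]
opening: 0.003
grasp_force: 0.0
```

```bash
python3 -c "
from m3 import *
print('box',[onz(w1,m(a),0).tolist() for a in((735,395),(705,200))],[onz(w1,m(a),.1).tolist() for a in((700,170),(740,395))])
go([.4334,-.3225,.1686],33,-22); print(zt(33,-22))
c=snap('side','d5'); snap('scene','s5')
H=np.array([-7,93.5,187.]);p=[.5964,.0519,.0937]
print('door free outer top corner seated side px',proj(c,tpts(p,[-14,93.5-182,187])), 'scene',proj(get('s5'),tpts(p,[-14,93.5-182,187])))"|tail -5
```

```text
box [[0.3871, -0.5177], [0.6323, -0.4953]] [[0.5933, -0.3889], [0.3868, -0.4085]]
t 12.22 pos [0.5269 0.0071 0.1544] F [-1.2  1.1  0.3] open 0.003 grip 0.0 q [-0.28 -0.    2.    0.13  0.92  1.09]
SHIFT [-0.935 -3.296  0.142] TURN [-0.0139 -0.1032 -0.1651]
[ 0.50498052 -0.20402537 -0.83867057]
door free outer top corner seated side px [[365.28287778 203.18988327]] scene [[279.28095216 225.20633076]]
```

{"method": "servo_tool", "body": {
  "steps": [
    {"dx":-0.06,"dy":-0.1,"dz":0.2,"wx":-0.001,"wy":-0.01,"wz":-0.016},
    {"dx":-0.12,"dy":-0.25,"dz":0.4,"wx":-0.003,"wy":-0.02,"wz":-0.033},
    {"dx":-0.18,"dy":-0.45,"dz":0.6,"wx":-0.004,"wy":-0.03,"wz":-0.05},
    {"dx":-0.24,"dy":-0.7,"dz":0.6,"wx":-0.006,"wy":-0.04,"wz":-0.066},
    {"dx":-0.3,"dy":-0.95,"dz":0.6,"wx":-0.007,"wy":-0.052,"wz":-0.083}
  ],
  "jaw": 1
}}

```text
time_s: 12.73
eef_pos: [0.5004, -0.0897, 0.2187]
eef_rot: [0.024, 0.976, -0.059, 0.21]
wrist_force: [-0.6, 0.4, 0.2]
opening: 0.707
grasp_force: 0.0
```

{"method": "servo_tool", "body": {
  "steps": [
    {"dx":-0.06,"dy":-0.25,"dz":0,"wx":-0.001,"wy":-0.01,"wz":-0.016},
    {"dx":-0.12,"dy":-0.5,"dz":0,"wx":-0.003,"wy":-0.02,"wz":-0.033},
    {"dx":-0.18,"dy":-0.75,"dz":0,"wx":-0.004,"wy":-0.03,"wz":-0.05},
    {"dx":-0.24,"dy":-0.9,"dz":0,"wx":-0.006,"wy":-0.04,"wz":-0.066},
    {"dx":-0.3,"dy":-1.0,"dz":0,"wx":-0.007,"wy":-0.052,"wz":-0.083}
  ]
}}

```text
time_s: 13.15
eef_pos: [0.4692, -0.1908, 0.2171]
eef_rot: [0.057, 0.939, -0.186, 0.283]
wrist_force: [0.2, 0.7, 0.2]
opening: 1.005
grasp_force: 0.0
```

{"method": "servo_tool", "body": {
  "steps": [
    {"dx":-0.06,"dy":-0.25,"dz":0,"wx":0,"wy":0,"wz":0},
    {"dx":-0.12,"dy":-0.5,"dz":0,"wx":0,"wy":0,"wz":0},
    {"dx":-0.18,"dy":-0.7,"dz":0,"wx":0,"wy":0,"wz":0},
    {"dx":-0.24,"dy":-0.9,"dz":0,"wx":0,"wy":0,"wz":0},
    {"dx":-0.3,"dy":-1.0,"dz":0,"wx":0,"wy":0,"wz":0}
  ]
}}

```text
time_s: 13.57
eef_pos: [0.4389, -0.2913, 0.217]
eef_rot: [0.057, 0.94, -0.185, 0.282]
wrist_force: [0.7, 0.5, 0.6]
opening: 0.997
grasp_force: 0.0
```

```bash
python3 -c "
from h import *
go([.4334,-.3225,.1686],33,-22)
c=snap('wrist','w6'); c['fish']=1
for P in ([.447,-.328,.146],[.4795,-.341,.093]): print(proj(c,P))
f=c['frame']; 
d=load('d5')['frame'][160:260,330:470]
w=cv2.resize(f,(480,300)); 
# enlarged crop around tail & mouth
p=proj(c,[.46,-.333,.12])[0].astype(int); x0=np.clip(p[0]-80,0,480);y0=np.clip(p[1]-60,0,280); print(x0,y0)
k=cv2.resize(f[y0:y0+120,x0:x0+160],(800,600)); cv2.imwrite('pics/k6.png',k[:,:,::-1])
dd=cv2.resize(d,(280,200)); kk=cv2.resize(f[y0:y0+120,x0:x0+160],(520,390),interpolation=cv2.INTER_CUBIC)
out=np.zeros((390,800,3),np.uint8); out[:,:520]=kk; out[:200,520:]=dd; cv2.imwrite('pics/v6.png',out[:,:,::-1])"
```

```text
t 13.57 pos [ 0.4389 -0.2913  0.217 ] F [0.7 0.5 0.6] open 0.997 grip 0.0 q [-1.02 -0.28  2.19  0.47  0.8   0.69]
SHIFT [-0.055 -0.312 -0.484] TURN [0.0015 0.0019 0.0018]
[[356.26961476 236.56230199]]
[[347.54633271 209.74219816]]
271 165
```

```bash
python3 -c "
from h import *
c=get('w6'); f=c['frame'].astype(int); g=f.max(2)
sub=g[165:285,271:431]
m=(sub<45).astype(np.uint8)
n,l,st,ce=cv2.connectedComponentsWithStats(m)
for i in range(1,n):
  if st[i,4]>25: print(st[i]+[271,165,0,0,0],np.round(ce[i]+[271,165],1))
print('\n'.join(''.join('#' if v<45 else '+' if v<80 else '.' for v in r[::1]) for r in g[200:256,325:385]))"
```

```text
[399 168   6   6  26] [401.8 170.5]
[345 211  17  33 348] [352.2 227.5]
[403 251  28  34 564] [413.7 271.9]
[363 268   7   6  33] [366.2 270.5]
............................................................
............................................................
............................................................
...........................+++..............................
...........................++++.............................
............................++++............................
.............................++++...........................
.............................++++...........................
..............................++++..........................
...............+..............++++..........................
...............+.......++......+++..........................
...............+.....++##+++...+++..........................
...............+....+#######+...+...........................
...................+########+++.............................
...................+#########+++............................
...................+##########++.........
[... 1759 characters left out ...]
++++.........................
.........................+++++..............................
............................................................
............................................................
............................................................
............................................................
............................................................
............................................................
............................................................
............................................................
............................................................
........................++..+...............................
```

{"method": "servo_tool", "body": {
  "steps": [
    {"dx":-0.02,"dy":-0.12,"dz":-0.1,"wx":0,"wy":0,"wz":0},
    {"dx":-0.04,"dy":-0.24,"dz":-0.25,"wx":0.001,"wy":0.001,"wz":0.001},
    {"dx":-0.055,"dy":-0.31,"dz":-0.4,"wx":0.001,"wy":0.001,"wz":0.001},
    {"dx":-0.055,"dy":-0.31,"dz":-0.48,"wx":0.001,"wy":0.001,"wz":0.001},
    {"dx":-0.055,"dy":-0.31,"dz":-0.48,"wx":0.001,"wy":0.001,"wz":0.001}
  ]
}}

```text
time_s: 14.03
eef_pos: [0.4329, -0.3182, 0.1659]
eef_rot: [0.052, 0.941, -0.184, 0.278]
wrist_force: [0.4, 1.6, -0.1]
opening: 1.001
grasp_force: 0.0
```

```bash
python3 -c "
from h import *
go([.4738,-.338,.1015],33,-22)"
```

```text
t 14.03 pos [ 0.4329 -0.3182  0.1659] F [ 0.4  1.6 -0.1] open 1.001 grip 0.0 q [-1.07 -0.15  2.2   0.56  0.71  0.52]
SHIFT [ 0.409 -0.198 -0.644] TURN [-0.0013 -0.0001  0.0002]
```

{"method": "servo_tool", "body": {
  "steps": [
    {"dx":0.1,"dy":-0.05,"dz":-0.16,"wx":0,"wy":0,"wz":0},
    {"dx":0.2,"dy":-0.1,"dz":-0.32,"wx":0,"wy":0,"wz":0},
    {"dx":0.3,"dy":-0.15,"dz":-0.48,"wx":0,"wy":0,"wz":0},
    {"dx":0.4,"dy":-0.2,"dz":-0.64,"wx":0,"wy":0,"wz":0},
    {"dx":0.4,"dy":-0.2,"dz":-0.64,"wx":0,"wy":0,"wz":0}
  ]
}}

```text
time_s: 14.45
eef_pos: [0.4742, -0.3381, 0.1021]
eef_rot: [0.052, 0.941, -0.183, 0.279]
wrist_force: [0.4, 0.6, -0.6]
opening: 1.004
grasp_force: 0.0
```

{"method": "servo_tool", "body": {
  "steps": [
    {"dx":0,"dy":0,"dz":0,"wx":0,"wy":0,"wz":0},
    {"dx":0,"dy":0,"dz":0,"wx":0,"wy":0,"wz":0},
    {"dx":0,"dy":0,"dz":0,"wx":0,"wy":0,"wz":0},
    {"dx":0,"dy":0,"dz":0,"wx":0,"wy":0,"wz":0},
    {"dx":0,"dy":0,"dz":0,"wx":0,"wy":0,"wz":0}
  ],
  "jaw": 0
}}

```text
time_s: 14.87
eef_pos: [0.4736, -0.3398, 0.1055]
eef_rot: [0.055, 0.941, -0.183, 0.28]
wrist_force: [-1.8, 0.2, -0.3]
opening: 0.299
grasp_force: 0.0
```

{"method": "servo_tool", "body": {
  "steps": [
    {"dx":0,"dy":0,"dz":0,"wx":0,"wy":0,"wz":0},
    {"dx":0,"dy":0,"dz":0,"wx":0,"wy":0,"wz":0},
    {"dx":0,"dy":0,"dz":0,"wx":0,"wy":0,"wz":0},
    {"dx":0,"dy":0,"dz":0,"wx":0,"wy":0,"wz":0},
    {"dx":0,"dy":0,"dz":0,"wx":0,"wy":0,"wz":0}
  ],
  "jaw": 0
}}

```text
time_s: 15.28
eef_pos: [0.4737, -0.3398, 0.1048]
eef_rot: [0.054, 0.941, -0.183, 0.28]
wrist_force: [-2.3, 0.9, 5.4]
opening: 0.121
grasp_force: 58.6
```

```bash
python3 -c "
from h import *
go([.4738,-.338,.1015],33,-22)"
```

```text
t 15.28 pos [ 0.4737 -0.3398  0.1048] F [-2.3  0.9  5.4] open 0.121 grip 58.6 q [-1.01  0.09  2.13  0.67  0.54  0.43]
SHIFT [ 0.001  0.018 -0.033] TURN [0.0001 0.0007 0.0001]
```

{"method": "servo_tool", "body": {
  "steps": [
    {"dx":-0.08,"dy":0.03,"dz":0.14,"wx":0,"wy":0,"wz":0},
    {"dx":-0.19,"dy":0.08,"dz":0.34,"wx":0,"wy":0,"wz":0},
    {"dx":-0.3,"dy":0.125,"dz":0.54,"wx":0,"wy":0,"wz":0},
    {"dx":-0.42,"dy":0.175,"dz":0.75,"wx":0,"wy":0,"wz":0},
    {"dx":-0.54,"dy":0.225,"dz":0.96,"wx":0,"wy":0,"wz":0}
  ]
}}

```text
time_s: 15.7
eef_pos: [0.4187, -0.316, 0.2003]
eef_rot: [0.053, 0.941, -0.183, 0.279]
wrist_force: [0.5, 0.1, 1.0]
opening: 0.12
grasp_force: 59.3
```

```bash
cat > btn.py <<'E'
from h import *
p=[.5964,.0519,.0937]
sc=lambda a:np.array([270+a[0]/2.2,130+a[1]/2.2]); m=lambda a:np.array(a)/1.25
def onface(c,uv,dep=5):
    f=lambda q:proj(c,tpts(p,[q[0]+.6157*dep,q[1],45+q[0]*.7813-.788*dep]))[0]-uv
    r=least_squares(f,[20,-180]); q=r.x; return np.round(q,1),tpts(p,[q[0]+.6157*dep,q[1],45+q[0]*.7813-.788*dep])[0].round(4)
if __name__=='__main__':
    w1=get('w1');d=get('d0')
    print('w1',onface(w1,m((438,107))));print('d0',onface(d,sc((267.5,317))))
    # panel corners in w1 -> check tester pose
    for a,L in (((352,165),(0,-105,0)),((468,138),(0,-215,45)),((353,133),(0,-105,45))): print(m(a),proj(w1,tpts(p,L)))
    f=w1['frame'][75:100,335:366].astype(int).mean(2); print('\n'.join(' '.join('%3d'%v for v in r) for r in f[::1,::1]))
    go([.6,-.2,.2],38,5.4)
E
python3 btn.py
```

```text
w1 (array([  21.7, -186.7]), array([ 0.6386, -0.1316,  0.0581]))
d0 (array([  20.7, -183. ]), array([ 0.6372, -0.1281,  0.0572]))
[281.6 132. ] [[283.96002545 126.95227185]]
[374.4 110.4] [[373.45750694 109.84775398]]
[282.4 106.4] [[280.67767453 106.18875367]]
166 166 166 165 166 166 165 165 166 167 165 166 167 166 167 167 167 166 166 165 166 165 166 168 167 167 164 167 165 165 165
166 167 164 165 166 165 166 167 167 167 166 167 166 166 167 166 168 166 167 166 166 166 165 163 168 165 164 165 167 165 166
167 165 167 165 166 166 166 165 169 164 166 167 166 164 165 163 164 165 166 166 166 168 166 165 165 167 167 164 165 166 165
166 166 166 166 166 164 166 166 164 166 164 164 159 158 155 153 156 158 162 164 166 167 166 167 166 165 165 164 164 165 166
167 166 167 167 166 165 166 165 164 164 161 156 143 134 131 127 130 136 148 158 164 167 165 166 165 168 167 166 166 166 166
165 168 166 166 167 167 168 166 166 160 148 133 120 112 111 111 110 116 126 140 155 165 165 166 168 166 166 166 165 166 166
168 168 167 167 167 166 166 166 164 152 135 118 120 125 134 134 127 118 111 119 138 155 163 16
[... 1734 characters left out ...]
165 166 163 167 166 166 165 165
163 164 164 164 165 165 166 164 163 164 165 165 164 165 164 164 165 164 164 165 166 167 166 165 165 165 164 163 164 164 164
165 164 164 166 166 164 166 165 166 164 165 164 165 164 165 164 164 165 166 163 167 165 165 164 164 163 163 165 164 165 164
167 165 166 164 165 164 165 165 166 164 166 165 165 165 165 164 164 165 164 164 166 165 165 166 164 166 162 165 165 165 165
164 163 165 165 163 164 163 166 165 165 165 164 164 165 165 165 164 165 165 165 165 166 165 165 165 166 164 164 165 165 162
t 15.7 pos [ 0.4187 -0.316   0.2003] F [0.5 0.1 1. ] open 0.12 grip 59.3 q [-1.11 -0.24  2.2   0.52  0.81  0.56]
SHIFT [ 1.813  1.16  -0.003] TURN [-0.0046 -0.0277  0.1521]
```

```bash
cat > hov.py <<'E'
from h import *
from btn import onface
import sys
p=[.5964,.0519,.0937]
n=tpts([0,0,p[2]],[-615.7,0,788.])[0]
tt=Rtool(33,-22).inv().apply([.0401,-.0164,-.0768])
def tgt(B,h,tau=39.5,al=5.4): return B+h*n-Rtool(tau,al).apply(tt)
if __name__=='__main__':
    print('tip in tool',tt.round(4),'n',n)
    w1=get('w1');d=get('d0');print('rim w1',onface(w1,np.array([350,85.3]),0))
    for nm in('w1','d0','w4','d4','d5'):
        c=get(nm);q=proj(c,[.6378,-.130,.058])[0];x,y=q.astype(int)
        if not(12<x<628 and 12<y<388): print(nm,'out',q);continue
        g=c['frame'][y-12:y+13,x-12:x+13].min(2);k,l,st,ce=cv2.connectedComponentsWithStats((g>205).astype(np.uint8))
        for i in range(1,k):
            if 12<st[i,4]<150: uv=ce[i]+[x-12,y-12]; print(nm,st[i],uv.round(1),onface(c,uv))
    B=np.array([.638,-.130,.0577]); T=tgt(B,.05); print('T',T); go(T,39.5,5.4)
E
python3 hov.py
```

```text
tip in tool [-0.0055  0.0002  0.088 ] n [-0.61299915 -0.05760671  0.788     ]
rim w1 (array([  21.8, -185.8]), array([ 0.6354, -0.131 ,  0.062 ]))
w1 [ 9 10 10  8 59] [349.6  86.7] (array([  20.7, -185.8]), array([ 0.6375, -0.1309,  0.0572]))
d0 [ 3  0  6  4 16] [385.6 263. ] (array([  20.4, -142.8]), array([ 0.6331, -0.0881,  0.057 ]))
w4 [12 12  6  5 24] [494.5 272. ] (array([  19.4, -188. ]), array([ 0.6364, -0.1331,  0.0563]))
d4 [ 3  0  7  4 19] [385.7 263.1] (array([  20.4, -143.1]), array([ 0.6332, -0.0884,  0.057 ]))
d5 [ 3  0  7  4 19] [385.7 263.1] (array([  20.4, -143.1]), array([ 0.6332, -0.0884,  0.057 ]))
T [ 0.5558232  -0.13756614  0.16850195]
t 15.7 pos [ 0.4187 -0.316   0.2003] F [0.5 0.1 1. ] open 0.12 grip 59.3 q [-1.11 -0.24  2.2   0.52  0.81  0.56]
SHIFT [ 1.371  1.785 -0.318] TURN [-0.0058 -0.0361  0.152 ]
```

{"method": "servo_tool", "body": {
  "steps": [
    {"dx":0.05,"dy":0.12,"dz":0.04,"wx":-0.001,"wy":-0.007,"wz":0.03},
    {"dx":0.15,"dy":0.3,"dz":0.08,"wx":-0.002,"wy":-0.014,"wz":0.06},
    {"dx":0.25,"dy":0.5,"dz":0.12,"wx":-0.003,"wy":-0.022,"wz":0.09},
    {"dx":0.35,"dy":0.7,"dz":0.15,"wx":-0.005,"wy":-0.029,"wz":0.12},
    {"dx":0.5,"dy":0.9,"dz":0.15,"wx":-0.006,"wy":-0.036,"wz":0.152}
  ]
}}

```text
time_s: 16.12
eef_pos: [0.4694, -0.2261, 0.2156]
eef_rot: [-0.015, 0.94, 0.046, 0.339]
wrist_force: [0.6, -0.3, -0.7]
opening: 0.12
grasp_force: 59.4
```

{"method": "servo_tool", "body": {
  "steps": [
    {"dx":0.2,"dy":0.22,"dz":-0.05,"wx":0,"wy":0,"wz":0},
    {"dx":0.42,"dy":0.45,"dz":-0.15,"wx":0,"wy":0,"wz":0},
    {"dx":0.65,"dy":0.68,"dz":-0.3,"wx":0,"wy":0,"wz":0},
    {"dx":0.87,"dy":0.88,"dz":-0.45,"wx":0,"wy":0,"wz":0},
    {"dx":0.87,"dy":0.88,"dz":-0.45,"wx":0,"wy":0,"wz":0}
  ]
}}

```text
time_s: 16.53
eef_pos: [0.5567, -0.1333, 0.1665]
eef_rot: [-0.019, 0.94, 0.046, 0.336]
wrist_force: [0.9, 0.9, -1.2]
opening: 0.123
grasp_force: 59.5
```

Run:
```python
from hov import *
B=np.array([.6375,-.131,.0575]); T=tgt(B,.05); go(T,39.5,5.4)
o=ctrl.get_obs(); q=o['eef_rot']; R=Rn.from_quat([*q[1:],q[0]]); tip=o['eef_pos']+R.apply(tt)
cs={k:snap(k,f) for k,f in(('wrist','w7'),('side','d7'),('scene','s7'))}; cs['wrist']['fish']=1
for k,c in cs.items(): print(k,'tip',proj(c,tip).round(1),'btn',proj(c,B).round(1),'tail',proj(c,o['eef_pos']+R.apply(tt-[0,0,.14])).round(1))
d=cs['side']['frame'];w=cs['wrist']['frame'];s=cs['scene']['frame']
x,y=proj(cs['side'],tip)[0].astype(int); A=cv2.resize(d[y-50:y+50,x-65:x+65],(520,400),interpolation=cv2.INTER_CUBIC); print('side crop org',x-65,y-50,'x4')
C=cv2.resize(load('d5')['frame'][165:245,330:470],(280,160)); 
x,y=proj(cs['wrist'],B)[0].astype(int); x=min(max(x,70),570);y=min(max(y,60),340)
D=cv2.resize(w[y-60:y+60,x-70:x+70],(280,240),interpolation=cv2.INTER_CUBIC); print('wrist org',x-70,y-60,'x2')
cv2.imwrite('pics/v7.png',np.hstack([A,np.vstack([C,D])])[:,:,::-1])
```

```text
t 16.53 pos [ 0.5567 -0.1333  0.1665] F [ 0.9  0.9 -1.2] open 0.123 grip 59.5 q [-0.72 -0.06  2.17  0.81  0.7   0.2 ]
SHIFT [-0.014 -0.052  0.018] TURN [-0.0011 -0.0009 -0.0017]
wrist tip [[316.  209.8]] btn [[322.3 194.8]] tail [[316.7 328.8]]
side tip [[379.4 261.2]] btn [[392.1 274.8]] tail [[339.5 223.4]]
scene tip [[252.9 235.4]] btn [[247.2 249.6]] tail [[265.9 189.1]]
side crop org 314 211 x4
wrist org 252 134 x2
```

View pics/v7.png

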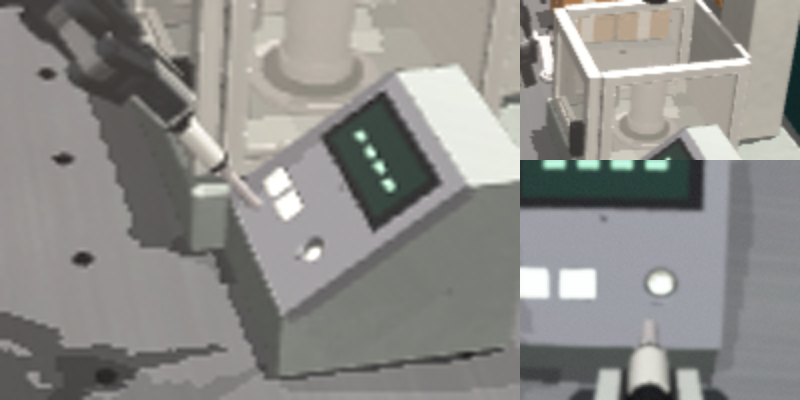

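The montage shows the stylus gripped, with its tip at side (379,262) and wrist (316.5,214). The hole centre is at side (392,273) and wrist (322,195.5). The door in the top right looks shut. I'll triangulate the tip and the button from these pixels.

```bash
cat > tip.py <<'E'
from hov import *
w=get('w7');d=get('d7'); 
o=ctrl.get_obs(); q=o['eef_rot']; R=Rn.from_quat([*q[1:],q[0]])
print('pos',o['eef_pos'])
tip,res=tri([(w,np.array([316.5,213.5])),(d,np.array([379.,262.3]))]); print('tip',tip,res,'pred',o['eef_pos']+R.apply(tt),'tool',R.inv().apply(tip-o['eef_pos']))
b,res=tri([(w,np.array([322,195.5])),(d,np.array([392.1,273.2]))]); print('rim tri',b,res)
print(onface(w,np.array([322,195.5]),2.5),onface(d,np.array([392.1,273.3]),2.5))
E
python3 tip.py
```

```text
pos [ 0.55631952 -0.13824965  0.16971509]
tip [ 0.60615247 -0.1286833   0.09208689] [ 0.  -0.2 -0.5  0.2] pred [ 0.60788275 -0.13354739  0.0983405 ] tool [-0.01044431 -0.00482592  0.09202501]
rim tri [ 0.63560634 -0.13084964  0.06107318] [ 0.  -0.4 -0.8  0.4]
(array([  20.8, -185.6]), array([ 0.636 , -0.1308,  0.0593])) (array([  22.6, -184.6]), array([ 0.6377, -0.1296,  0.0607]))
```

Run:
```python
from hov import *
o=ctrl.get_obs(); q=o['eef_rot']; R=Rn.from_quat([*q[1:],q[0]]); print(o['eef_pos'])
w=snap('wrist','w8');w['fish']=1; d=snap('side','d8')
for c in(w,d):
    u=proj(c,o['eef_pos']+R.apply([-.0078,0,.088]))[0]; print('pred tip',u,'btn',proj(c,[.6368,-.1305,.0585]))
    x,y=u.astype(int); g=c['frame'][y-11:y+12,x-13:x+14].astype(int).mean(2).astype(int); print('org',x-13,y-11); print('\n'.join(' '.join('%3d'%v for v in r) for r in g))
```

```text
[ 0.55631952 -0.13824965  0.16971509]
pred tip [315.77221278 212.57804223] btn [[315.59152197 195.98225381]]
org 302 201
165 164 164 166 165 163 156 144 133 138 162 198 223 231 233 230 218 184 151 140 144 154 162 165 164 165 166
166 165 166 165 165 164 163 157 152 143 140 149 162 172 175 171 159 143 141 149 157 162 164 165 164 165 164
164 165 164 166 164 165 163 164 161 157 149 147 148 148 149 148 147 148 153 161 164 165 164 164 165 165 166
165 165 165 165 165 165 165 168 165 166 162 161 160 161 160 160 164 168 166 168 164 167 164 166 165 163 166
164 164 166 165 164 164 166 166 166 167 168 166 166 166 166 166 169 169 167 167 165 164 164 165 164 164 165
165 163 167 166 165 165 165 165 165 165 163 163 154 153 156 159 164 167 166 164 165 163 165 163 165 165 165
164 165 165 164 166 166 164 165 165 165 165 158 153 150 152 157 164 164 164 165 166 165 164 164 165 166 164
166 166 164 164 167 165 166 165 165 165 163 163 161 159 159 159 164 166 165 165 166 164 166 165 165 164 165
165 165 164 164 165 165 166 165 164 165 165 164 164 165 166 163 165 166 166 164 165 164 164 166 164 166 166
163 165
[... 3371 characters left out ...]
 163 164 164 163 163 163 163 163 164 164 163 164 163
126 127 126 123 103  87  87  88 108 162 163 163 163 163 162 164 163 164 164 163 164 163 163 163 163 163 163
125 126 125 122 103  87  87  88  97 134 163 163 163 163 163 164 163 163 163 163 163 163 163 163 163 162 162
124 125 126 122 102  87  88  89  87 109 163 163 163 164 163 163 163 163 163 163 163 163 163 163 161 146 120
125 125 126 121  95  87  87  89  88 109 159 163 163 163 163 164 163 163 163 163 163 163 164 164 158 118  98
123 125 128 121  94  87  87  89  90  88 111 163 163 163 163 163 163 163 163 163 163 163 169 175 132 109 128
 87  82  79  77  84  86  87  90  89  89 114 167 162 163 163 163 163 163 163 163 163 165 181 187 135 198 254
```

```bash
cat > st.py <<'E'
from hov import *
tt2=np.array([-.0078,0,.088]); B=np.array([.6376,-.1305,.0579])
def st():
    o=ctrl.get_obs(); q=o['eef_rot']; R=Rn.from_quat([*q[1:],q[0]]); tip=o['eef_pos']+R.apply(tt2); e=tip-B
    print('tip',tip.round(4),'h mm',1000*(e@n).round(4),'lateral',(1000*(e-(e@n)*n)).round(1),'F',o['wrist_force'].round(1))
    for h in(.012,0,-.004): print(h,((B+h*n-tip)*10).round(3))
st()
E
python3 st.py
```

```text
tip [ 0.6063 -0.1354  0.098 ] h mm 51.1 lateral [ 0.  -1.9 -0.1] F [-0.7 -0.7 -0. ]
0.012 [ 0.24   0.042 -0.306]
0 [ 0.313  0.049 -0.401]
-0.004 [ 0.338  0.051 -0.433]
```

{"method": "servo_tool", "body": {
  "steps": [
    {"dx":0.06,"dy":0.02,"dz":-0.08,"wx":0,"wy":0,"wz":0},
    {"dx":0.12,"dy":0.04,"dz":-0.16,"wx":0,"wy":0,"wz":0},
    {"dx":0.18,"dy":0.042,"dz":-0.24,"wx":0,"wy":0,"wz":0},
    {"dx":0.24,"dy":0.042,"dz":-0.306,"wx":0,"wy":0,"wz":0},
    {"dx":0.24,"dy":0.042,"dz":-0.306,"wx":0,"wy":0,"wz":0}
  ]
}}

```text
time_s: 17.2
eef_pos: [0.5804, -0.1362, 0.1394]
eef_rot: [-0.015, 0.94, 0.043, 0.338]
wrist_force: [-0.7, 0.7, -0.7]
opening: 0.125
grasp_force: 59.5
```

{"method": "servo_tool", "body": {
  "steps": [
    {"dx":0,"dy":0,"dz":0,"wx":0,"wy":0,"wz":0},
    {"dx":0,"dy":0,"dz":0,"wx":0,"wy":0,"wz":0},
    {"dx":0,"dy":0,"dz":0,"wx":0,"wy":0,"wz":0},
    {"dx":0,"dy":0,"dz":0,"wx":0,"wy":0,"wz":0},
    {"dx":0,"dy":0,"dz":0,"wx":0,"wy":0,"wz":0}
  ]
}}

```text
time_s: 17.62
eef_pos: [0.5805, -0.135, 0.1402]
eef_rot: [-0.015, 0.94, 0.044, 0.339]
wrist_force: [0.0, 0.4, 0.2]
opening: 0.119
grasp_force: 59.5
```

Run:
```python
from st import *
o=ctrl.get_obs(); q=o['eef_rot']; R=Rn.from_quat([*q[1:],q[0]])
w=snap('wrist','w9');w['fish']=1; d=snap('side','d9')
for c,hw in((w,(13,12)),(d,(12,9))):
    u=proj(c,o['eef_pos']+R.apply(tt2))[0]; print('pred tip',u,'btn',proj(c,B))
    x,y=proj(c,B)[0].astype(int); g=c['frame'][y-hw[1]:y+hw[1]+1,x-hw[0]:x+hw[0]+1].astype(int).mean(2).astype(int); print('org',x-hw[0],y-hw[1]); print('\n'.join(' '.join('%3d'%v for v in r) for r in g))
```

```text
tip [ 0.6304 -0.1304  0.0675] h mm 11.9 lateral [0.2 0.7 0.2] F [0.  0.4 0.2]
0.012 [-0.002 -0.007 -0.001]
0 [ 0.072 -0.001 -0.096]
-0.004 [ 0.096  0.002 -0.127]
pred tip [315.7876936 212.5641894] btn [[316.62778665 208.53227217]]
org 303 196
157 154 158 156 156 156 156 157 156 155 157 157 156 155 155 155 156 156 155 155 156 155 155 155 156 156 155
156 155 154 156 156 157 157 155 155 154 156 156 155 155 156 155 155 155 155 156 157 156 156 156 155 155 156
157 157 157 157 156 156 157 157 155 156 157 156 156 157 156 157 155 155 156 156 156 157 154 156 155 156 155
156 155 154 156 156 155 157 157 154 155 155 156 154 156 156 155 154 154 156 156 155 156 157 157 156 157 155
156 155 157 157 158 156 158 156 156 155 152 150 149 148 149 149 150 151 154 156 156 156 157 156 154 156 157
156 155 155 155 155 157 155 154 152 150 146 142 138 138 139 138 137 141 148 152 153 157 154 157 156 156 155
156 156 155 155 154 156 153 150 145 138 135 134 140 143 143 143 140 137 138 141 146 152 155 155 156 155 155
155 156 157 157 155 153 148 139 131 132 137 146 157 163 166 167 162 149 137 134 135 145 151 155 154 1
[... 3125 characters left out ...]

163 162 163 151 108 104  91 105 147 163 163 162 163 163 163 162 163 163 163 163 162 155 126 103 103
162 161 151 108 108 118 141 146 163 163 163 163 163 163 163 163 163 163 162 155 127 103 103 104 103
152 108 109 111 118 141 142 147 163 163 163 163 163 163 162 163 163 163 156 127 103 103 104 103 105
148 109 124 157 141 146 163 163 162 163 163 163 163 163 163 163 161 153 115 103 103 103 104 106 114
 93 124 158 142 141 147 163 162 163 163 162 162 163 163 162 156 127 104 103 103 103 106 115 122 123
104 147 157 141 147 163 163 162 163 163 163 163 163 162 155 127 104 104 103 104 106 114 122 122 122
 91 106 142 147 163 163 162 163 163 163 163 163 156 126 103 103 104 103 105 111 121 121 121 122 122
```

{"method": "servo_tool", "body": {
  "steps": [
    {"dx":0.02,"dy":0,"dz":-0.026,"wx":0,"wy":0,"wz":0},
    {"dx":0.04,"dy":0,"dz":-0.052,"wx":0,"wy":0,"wz":0},
    {"dx":0.06,"dy":0,"dz":-0.08,"wx":0,"wy":0,"wz":0},
    {"dx":0.08,"dy":0,"dz":-0.105,"wx":0,"wy":0,"wz":0},
    {"dx":0.08,"dy":0,"dz":-0.105,"wx":0,"wy":0,"wz":0}
  ]
}}

```text
time_s: 18.13
eef_pos: [0.5887, -0.1346, 0.1287]
eef_rot: [-0.016, 0.94, 0.044, 0.338]
wrist_force: [-1.3, -0.4, 3.3]
opening: 0.122
grasp_force: 59.7
```

```bash
python3 st.py
```

```text
tip [ 0.6386 -0.1299  0.0559] h mm -2.2 lateral [-0.4  0.5 -0.3] F [-1.3 -0.4  3.3]
0.012 [-0.083 -0.013  0.115]
0 [-0.01  -0.006  0.02 ]
-0.004 [ 0.015 -0.004 -0.011]
```

{"method": "servo_tool", "body": {
  "steps": [
    {"dx":0.006,"dy":0,"dz":-0.008,"wx":0,"wy":0,"wz":0},
    {"dx":0.012,"dy":0,"dz":-0.015,"wx":0,"wy":0,"wz":0},
    {"dx":0.018,"dy":0,"dz":-0.022,"wx":0,"wy":0,"wz":0},
    {"dx":0.018,"dy":0,"dz":-0.022,"wx":0,"wy":0,"wz":0},
    {"dx":0.018,"dy":0,"dz":-0.022,"wx":0,"wy":0,"wz":0}
  ]
}}

```text
time_s: 18.55
eef_pos: [0.5904, -0.1347, 0.1277]
eef_rot: [-0.015, 0.94, 0.045, 0.339]
wrist_force: [-9.7, 0.7, 11.1]
opening: 0.125
grasp_force: 61.5
```

```bash
python3 st.py
```

```text
tip [ 0.6403 -0.1301  0.055 ] h mm -4.0 lateral [0.3 0.2 0.2] F [-9.7  0.7 11.1]
0.012 [-0.101 -0.011  0.124]
0 [-0.027 -0.004  0.029]
-0.004 [-0.002 -0.002 -0.002]
```

{"method": "servo_tool", "body": {
  "steps": [
    {"dx":-0.04,"dy":0,"dz":0.05,"wx":0,"wy":0,"wz":0},
    {"dx":-0.11,"dy":-0.01,"dz":0.14,"wx":0,"wy":0,"wz":0},
    {"dx":-0.21,"dy":-0.02,"dz":0.27,"wx":0,"wy":0,"wz":0},
    {"dx":-0.32,"dy":-0.03,"dz":0.41,"wx":0,"wy":0,"wz":0},
    {"dx":-0.42,"dy":-0.1,"dz":0.55,"wx":0,"wy":0,"wz":0}
  ]
}}

```text
time_s: 18.97
eef_pos: [0.5472, -0.1436, 0.1818]
eef_rot: [-0.016, 0.94, 0.045, 0.338]
wrist_force: [0.5, -0.4, -0.2]
opening: 0.125
grasp_force: 59.6
```

{"method": "servo_tool", "body": {
  "steps": [
    {"dx":-0.15,"dy":-0.2,"dz":0.1,"wx":0,"wy":0,"wz":0},
    {"dx":-0.3,"dy":-0.4,"dz":0.2,"wx":0,"wy":0,"wz":0},
    {"dx":-0.45,"dy":-0.6,"dz":0.3,"wx":0,"wy":0,"wz":0},
    {"dx":-0.6,"dy":-0.8,"dz":0.35,"wx":0,"wy":0,"wz":0},
    {"dx":-0.7,"dy":-0.9,"dz":0.35,"wx":0,"wy":0,"wz":0}
  ]
}}

```text
time_s: 19.38
eef_pos: [0.4776, -0.2375, 0.2189]
eef_rot: [-0.013, 0.94, 0.044, 0.339]
wrist_force: [0.2, -0.6, -0.9]
opening: 0.127
grasp_force: 59.6
```

{"method": "servo_tool", "body": {
  "steps": [
    {"dx":-0.12,"dy":-0.15,"dz":0,"wx":0.001,"wy":0.007,"wz":-0.03},
    {"dx":-0.24,"dy":-0.3,"dz":0,"wx":0.002,"wy":0.014,"wz":-0.06},
    {"dx":-0.36,"dy":-0.45,"dz":0,"wx":0.003,"wy":0.022,"wz":-0.09},
    {"dx":-0.48,"dy":-0.6,"dz":0,"wx":0.005,"wy":0.029,"wz":-0.12},
    {"dx":-0.58,"dy":-0.76,"dz":0,"wx":0.006,"wy":0.036,"wz":-0.152}
  ]
}}

```text
time_s: 19.8
eef_pos: [0.4192, -0.3113, 0.2169]
eef_rot: [0.055, 0.941, -0.186, 0.279]
wrist_force: [-0.9, 0.3, -0.8]
opening: 0.125
grasp_force: 59.5
```

```bash
python3 -c "
from h import *
go([.4187,-.316,.2003],33,-22)"
```

```text
t 19.8 pos [ 0.4192 -0.3113  0.2169] F [-0.9  0.3 -0.8] open 0.125 grip 59.5 q [-1.1  -0.28  2.19  0.5   0.84  0.6 ]
SHIFT [-0.005 -0.047 -0.166] TURN [-0.0001  0.0003  0.0018]
```

{"method": "servo_tool", "body": {
  "steps": [
    {"dx":0,"dy":-0.02,"dz":-0.06,"wx":0,"wy":0,"wz":0},
    {"dx":-0.005,"dy":-0.047,"dz":-0.12,"wx":0,"wy":0,"wz":0.001},
    {"dx":-0.005,"dy":-0.047,"dz":-0.166,"wx":0,"wy":0,"wz":0.001},
    {"dx":-0.005,"dy":-0.047,"dz":-0.166,"wx":0,"wy":0,"wz":0.001},
    {"dx":-0.005,"dy":-0.047,"dz":-0.166,"wx":0,"wy":0,"wz":0.001}
  ]
}}

```text
time_s: 20.22
eef_pos: [0.4197, -0.3146, 0.1991]
eef_rot: [0.052, 0.942, -0.181, 0.279]
wrist_force: [0.3, 0.3, -0.1]
opening: 0.12
grasp_force: 59.6
```

```bash
cat > ins.py <<'E'
from h import *
tt2=np.array([-.0078,0,.088]); M=np.array([.4793,-.3409,.093]); ax=Rn.from_euler('z',-24,degrees=True).apply([.5,0,-.866])
def ins(goal=None):
    o=ctrl.get_obs(); q=o['eef_rot']; R=Rn.from_quat([*q[1:],q[0]]); tip=o['eef_pos']+R.apply(tt2); e=tip-M; s=e@ax
    g=R.apply(tt2)-R.apply([-.0,0,-.019]); g/=np.linalg.norm(g)
    print('tip depth past mouth',1000*s,'lateral mm',(1000*(e-s*ax)).round(1),'stylus dir',g.round(3),'tube',ax.round(3),'F',o['wrist_force'].round(1))
    go([.4737,-.3398,.1048],33,-22)
if __name__=='__main__': ins()
E
python3 ins.py
python3 - <<'E'
from ins import *
w=snap('wrist','w10');w['fish']=1
o=ctrl.get_obs(); q=o['eef_rot']; R=Rn.from_quat([*q[1:],q[0]])
print('tip',proj(w,o['eef_pos']+R.apply(tt2)),'mouth',proj(w,M))
x,y=proj(w,M)[0].astype(int); g=w['frame'][y-18:y+24,x-20:x+20].astype(int).mean(2).astype(int); print('org',x-20,y-18); print('\n'.join(' '.join('%3d'%v for v in r) for r in g))
E
```

```text
tip depth past mouth -36.255536139583945 lateral mm [-4.6  3.8 -3.3] stylus dir [ 0.449 -0.176 -0.876] tube [ 0.457 -0.203 -0.866] F [ 0.3  0.3 -0.1]
t 20.22 pos [ 0.4197 -0.3146  0.1991] F [ 0.3  0.3 -0.1] open 0.12 grip 59.6 q [-1.1  -0.24  2.2   0.53  0.81  0.55]
SHIFT [ 0.54  -0.252 -0.943] TURN [-0.0008  0.0003 -0.0014]
tip [[316.09347905 212.05209017]] mouth [[318.65964099 194.31465   ]]
org 298 176
132 131 132 132 132 128 130 130 133 137 136 128 112  97  93  96  98  97  99 100  98  99  98  99  95  94  94  92  91  90  87  83  83  96 118 136 141 135 131 131
132 132 133 132 131 129 131 133 134 139 134 116  99  93  93  96  96  99  98  98 101  99 100  97  96  96  93  91  90  89  84  82  81  85 105 129 141 137 132 132
131 133 135 131 131 129 131 132 132 132 125 106  93  92  96  98  98 100 101 103 103 108 109 110 101  99  97  92  91  88  86  82  77  79  89 112 128 133 130 130
132 133 132 134 132 130 131 131 130 121 109  96  91  95  97 104 108 113 116 117 122 131 136 131 122 114 109 102  95  89  88  83  79  76  84 104 122 128 129 131
133 134 132 131 132 130 130 131 125 112  99  91  94
[... 5328 characters left out ...]
  62  58  60  58  57  56  59  57  58  60  59  57  60  70  91
136 135 137 136 138 138 139 138 139 139 138 138 134 121 107 104 118 132 138 138 129 106  85  74  71  64  63  57  57  58  58  58  60  57  57  58  58  57  68  89
136 137 137 138 139 138 139 138 137 138 139 139 138 131 122 120 131 143 146 145 133 115  92  78  73  72  64  62  59  60  58  60  56  56  59  61  58  60  64  81
137 136 136 137 138 140 140 139 138 140 139 140 138 133 123 127 138 147 148 143 133 115  94  79  77  73  72  68  66  65  60  60  58  60  61  59  62  60  64  80
139 136 135 137 138 139 138 139 138 138 139 139 138 127 121 127 140 147 148 144 135 117  93  79  76  76  75  75  71  68  65  62  62  61  63  63  68  66  68  76
```

{"method": "servo_tool", "body": {
  "steps": [
    {"dx":0.046,"dy":-0.045,"dz":0.033,"wx":0,"wy":0,"wz":0},
    {"dx":0.1,"dy":-0.07,"dz":-0.07,"wx":0,"wy":0,"wz":0},
    {"dx":0.165,"dy":-0.1,"dz":-0.19,"wx":0,"wy":0,"wz":0},
    {"dx":0.165,"dy":-0.1,"dz":-0.19,"wx":0,"wy":0,"wz":0},
    {"dx":0.165,"dy":-0.1,"dz":-0.19,"wx":0,"wy":0,"wz":0}
  ]
}}

```text
time_s: 20.68
eef_pos: [0.4365, -0.3251, 0.1811]
eef_rot: [0.053, 0.941, -0.181, 0.279]
wrist_force: [-0.5, -0.1, -0.7]
opening: 0.121
grasp_force: 59.6
```

```bash
sed -i 's/-.3409,.093/-.3418,.093/' ins.py; python3 ins.py
```

```text
tip depth past mouth -10.974374393570425 lateral mm [ 0.7 -0.7  0.6] stylus dir [ 0.449 -0.177 -0.876] tube [ 0.457 -0.203 -0.866] F [-0.5 -0.1 -0.7]
t 20.68 pos [ 0.4365 -0.3251  0.1811] F [-0.5 -0.1 -0.7] open 0.121 grip 59.6 q [-1.08 -0.16  2.17  0.54  0.74  0.54]
SHIFT [ 0.372 -0.147 -0.763] TURN [-0.0005  0.0004 -0.0012]
```

{"method": "servo_tool", "body": {
  "steps": [
    {"dx":0.055,"dy":-0.02,"dz":-0.105,"wx":0,"wy":0,"wz":0},
    {"dx":0.11,"dy":-0.045,"dz":-0.21,"wx":0,"wy":0,"wz":0},
    {"dx":0.165,"dy":-0.07,"dz":-0.315,"wx":0,"wy":0,"wz":0},
    {"dx":0.22,"dy":-0.095,"dz":-0.42,"wx":0,"wy":0,"wz":0},
    {"dx":0.27,"dy":-0.12,"dz":-0.52,"wx":0,"wy":0,"wz":0}
  ]
}}

```text
time_s: 21.1
eef_pos: [0.4639, -0.3379, 0.1301]
eef_rot: [0.054, 0.941, -0.181, 0.28]
wrist_force: [0.4, 1.5, -0.2]
opening: 0.127
grasp_force: 59.6
```

```bash
python3 ins.py
```

```text
tip depth past mouth 48.360484804296405 lateral mm [ 1.1 -1.7  1. ] stylus dir [ 0.45  -0.18  -0.875] tube [ 0.457 -0.203 -0.866] F [ 0.4  1.5 -0.2]
t 21.1 pos [ 0.4639 -0.3379  0.1301] F [ 0.4  1.5 -0.2] open 0.127 grip 59.6 q [-1.03  0.02  2.14  0.62  0.6   0.47]
SHIFT [ 0.098 -0.019 -0.253] TURN [ 0.0002  0.0008 -0.0011]
```

{"method": "servo_tool", "body": {
  "steps": [
    {"dx":0.03,"dy":-0.005,"dz":-0.07,"wx":0,"wy":0,"wz":0},
    {"dx":0.065,"dy":-0.015,"dz":-0.14,"wx":0,"wy":0,"wz":0},
    {"dx":0.1,"dy":-0.028,"dz":-0.215,"wx":0,"wy":0,"wz":0},
    {"dx":0.1,"dy":-0.028,"dz":-0.215,"wx":0,"wy":0,"wz":0},
    {"dx":0.1,"dy":-0.028,"dz":-0.215,"wx":0,"wy":0,"wz":0}
  ]
}}

```text
time_s: 21.52
eef_pos: [0.4733, -0.3399, 0.1076]
eef_rot: [0.053, 0.941, -0.182, 0.279]
wrist_force: [0.6, -0.1, 0.2]
opening: 0.121
grasp_force: 59.6
```

```bash
python3 ins.py
```

```text
tip depth past mouth 72.49654595503125 lateral mm [-0.5  1.3 -0.6] stylus dir [ 0.449 -0.178 -0.876] tube [ 0.457 -0.203 -0.866] F [ 0.6 -0.1  0.2]
t 21.52 pos [ 0.4733 -0.3399  0.1076] F [ 0.6 -0.1  0.2] open 0.121 grip 59.6 q [-1.01  0.08  2.12  0.67  0.55  0.43]
SHIFT [ 0.004  0.001 -0.028] TURN [-0.0003  0.0005 -0.001 ]
```

{"method": "servo_tool", "body": {
  "steps": [
    {"dx":0.006,"dy":-0.002,"dz":-0.012,"wx":0,"wy":0,"wz":0},
    {"dx":0.01,"dy":-0.004,"dz":-0.02,"wx":0,"wy":0,"wz":0},
    {"dx":0.01,"dy":-0.004,"dz":-0.02,"wx":0,"wy":0,"wz":0},
    {"dx":0.01,"dy":-0.004,"dz":-0.02,"wx":0,"wy":0,"wz":0},
    {"dx":0.01,"dy":-0.004,"dz":-0.02,"wx":0,"wy":0,"wz":0}
  ]
}}

```text
time_s: 21.93
eef_pos: [0.4743, -0.3407, 0.1062]
eef_rot: [0.054, 0.941, -0.182, 0.28]
wrist_force: [0.5, -0.1, -0.1]
opening: 0.12
grasp_force: 59.6
```

{"method": "servo_tool", "body": {
  "steps": [
    {"dx":0,"dy":0,"dz":0,"wx":0,"wy":0,"wz":0},
    {"dx":0,"dy":0,"dz":0,"wx":0,"wy":0,"wz":0},
    {"dx":0,"dy":0,"dz":0,"wx":0,"wy":0,"wz":0},
    {"dx":0,"dy":0,"dz":0,"wx":0,"wy":0,"wz":0},
    {"dx":0,"dy":0,"dz":0,"wx":0,"wy":0,"wz":0}
  ],
  "jaw": 0.8
}}

```text
time_s: 22.35
eef_pos: [0.4743, -0.3406, 0.1059]
eef_rot: [0.053, 0.941, -0.182, 0.28]
wrist_force: [0.1, 0.0, 0.9]
opening: 0.796
grasp_force: 0.0
```

{"method": "servo_tool", "body": {
  "steps": [
    {"dx":0,"dy":0,"dz":0,"wx":0,"wy":0,"wz":0},
    {"dx":-0.08,"dy":0.035,"dz":0.13,"wx":0,"wy":0,"wz":0},
    {"dx":-0.2,"dy":0.08,"dz":0.33,"wx":0,"wy":0,"wz":0},
    {"dx":-0.35,"dy":0.14,"dz":0.58,"wx":0,"wy":0,"wz":0},
    {"dx":-0.5,"dy":0.2,"dz":0.83,"wx":0,"wy":0,"wz":0}
  ]
}}

```text
time_s: 22.77
eef_pos: [0.4235, -0.3197, 0.1889]
eef_rot: [0.053, 0.941, -0.182, 0.279]
wrist_force: [1.0, -1.2, 1.9]
opening: 0.8
grasp_force: 0.0
```

{"method": "servo_tool", "body": {
  "steps": [
    {"dx":0,"dy":0.1,"dz":0.2,"wx":0,"wy":0,"wz":0},
    {"dx":0,"dy":0.25,"dz":0.3,"wx":0,"wy":0,"wz":0},
    {"dx":0,"dy":0.4,"dz":0.3,"wx":0,"wy":0,"wz":0},
    {"dx":0,"dy":0.4,"dz":0.3,"wx":0,"wy":0,"wz":0},
    {"dx":0,"dy":0.4,"dz":0.3,"wx":0,"wy":0,"wz":0}
  ]
}}

```text
time_s: 23.18
eef_pos: [0.4244, -0.2803, 0.2191]
eef_rot: [0.054, 0.941, -0.181, 0.28]
wrist_force: [-0.4, -0.5, -0.3]
opening: 0.798
grasp_force: 0.0
```

Run:
```python
from h import *
d=snap('side','d11');s=snap('scene','s11');a=load('d0')['frame'].astype(int)
# stylus: tail in side now vs at start
g=d['frame'].max(2)
for f in (load('d0')['frame'],d['frame']):
    m=(f[305:355,300:350].max(2)<50).astype(np.uint8);k,l,st,ce=cv2.connectedComponentsWithStats(m)
    print([(st[i]+[300,305,0,0,0]).tolist() for i in range(1,k) if st[i,4]>20])
# door: top free corner region; diff d5 -> now, and scene
p=[.5964,.0519,.0937]
for c in(d,s):
    for th in (0,.03,.08):
        a=-th-np.pi/2;L=np.array([-7+182*np.cos(a)-7*np.cos(th)*1,93.5+182*np.sin(a)+0,187]);print(th,proj(c,tpts(p,L)).round(1))
df=np.abs(d['frame'].astype(int)-load('d5')['frame'].astype(int)).max(2); print('door diff d5', (df[180:260,355:380]>30).sum(),(df[160:250,380:470]>30).sum())
go([.4,-.2,.2],33,-22)
```

```text
[]
[]
0 [[365.3 203.2]]
0.03 [[362.9 203.4]]
0.08 [[358.8 203.7]]
0 [[279.3 225.2]]
0.03 [[280.4 223.8]]
0.08 [[282.4 221.5]]
door diff d5 0 0
t 23.28 pos [ 0.4243 -0.2809  0.2186] F [-0.   0.   0.2] open 0.8 grip 0.0 q [-1.04 -0.33  2.22  0.47  0.84  0.67]
SHIFT [-0.243  0.809 -0.186] TURN [-0.0002  0.0005 -0.0009]
```

Run:
```python
from h import *
a=load('d0')['frame'].astype(int).mean(2);b=load('d11')['frame'].astype(int).mean(2)
df=np.abs(a-b); print('changed px stylus/holder',(df[305:400,300:380]>30).sum())
for g in(a,b): print('\n'.join(''.join('#' if v<60 else '+' if v<95 else '.' for v in r) for r in g[310:350,305:345:1])); print()
```

```text
changed px stylus/holder 151
........................................
........................................
........................................
........................................
......+++...............................
.....+###+..............................
....+#####+.............................
....##+###+.............................
....#######+............................
....+#######+...........................
.....+######+...........................
......#######+..........................
......+#######+.........................
.......#######+.........................
.......+#######+........................
........+#######+.......................
.........#######+.......................
.........+#######+......................
..........+######++.....................
...........#######+.....................
...........+#######+....................
............+######+....................
.............#######+...................
.............+#######+..................
..............+######+..................
...............#######+.................
.....
[... 1509 characters left out ...]
...
............+#######+...................
.............#######+...................
.............+#######+..................
..............+#######+.................
...............+######+.................
................#######+................
................+#######+...............
.................+#######..............+
..................#######+..............
..................+#######++............
...................+#######.............
....................+######.............
....................+#####..............
....................+####+..............
....................+++++...............
........................................
........................................
```

The stylus is back in its holder within about 1–2 px of where it started, the door is seated, the valve is on the pad and the arm is clear. I'm handing in.

```bash
python3 -c "
from bench import workorder
print(workorder.hand_in())"
```

```text
the job is handed in; nothing more can be done
None
```

The job is handed in at about 23 s of the 72 s limit, with no verdict returned: the valve stands on the pad, the door was pushed to its stop, the zero button was pressed in with about 15 N, and the stylus is back in its holder; peak force was about 39 N while seating the door, close to the 40 N limit.

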